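# Cold-seal a blister card in the cam press

## Task

Seal the blister card: set the jig that holds it, card side up, squarely on the mat of the press's open drawer, lay the steel pressure plate on it, rubber side down, with all edges lined up, and let go of both before you ease the drawer fully home. Then swing the cam lever down by its black grip to the cam's highest lift, where the lever lies level (it turns past that point, and springs back up when let go), and finish with the gripper still holding it level so that the pile stays pressed. Put the jig and the plate down gently rather than dropping them and do not slam the drawer, and leave the bottles, jar, strips, spatula and carton where they are.

Things in the scene. Friction and masses are not known exactly. Their poses are not given: they have to be found in the camera images.
- jig_mid (a point): centre (half-way up) of the jig: a loose aluminium block, 56 mm along its x, 92 mm along its y, 18 mm thick along z (up), about 0.23 kg, with a white blister lidding card with ten round marks covering its top. Starts flat on the table, card up. Its centre rests 9 mm above whatever carries it. Grasp across the 56 mm width.
- plate_mid (a point): centre (half-way up) of the pressure plate: loose, steel with a 3 mm black rubber underside, same outline as the jig (56 mm along x, 92 mm along y), 12 mm thick in all, about 0.15 kg. Starts flat on the table, rubber down, centre 6 mm up; jig and plate may have changed places. On the jig its centre is 15 mm above the jig's.
- bed (a point): centre of the drawer bed's top face, 36 mm above the table, moving with the drawer. x points into the press (the way the drawer closes), y across, z up. A flush 58 x 100 mm black mat marks the jig's place: 56 mm side along x, 92 mm along y. 6 mm high guides 50 mm from the centre at the y ends (4 mm free each side). The press head starts 120 mm behind it (drawer open); front panel 100 mm before it.
- panel (a point): centre of the outer face of the drawer's white upright front panel, 120 mm wide, 44 mm high (21 to 65 mm above the table), 108 mm before the bed centre; its x points into the press. This point is 43 mm above the table. Push on it to close the drawer. Home, it stands 48 mm before the press head.
- drawer (a joint): drawer slide, m: 0 fully open, 0.180 fully home against its stop; about 2.5 N of friction, it stays where it is left. Starts nearly open (0 to 0.02).
- lever (a joint): cam lever angle, rad: 0 raised (about upright, resting on its stop), grows as it is swung down to the drawer side; 1.60 = lever level = cam at its highest lift; it can be turned on to 1.95, where the lift falls again. A spring drives it back to 0: about 3 N at the grip at 0, 6 N at 1.60.
- grip: free-turning black round grip sleeve at the lever's end, 22 mm dia, 60 mm long, its length level and parallel to the lever's shaft; the origin is the middle of the sleeve, 36 mm outboard of the flat lever arm (arm 8 mm thick). The sleeve may spin, so do not use its x and z axes; it goes round shaft at 150 mm radius.
- shaft (a point): point on the cam shaft's axis, 135 mm above the table, in the upright plane in which the grip's middle swings. Fixed to the press; x points into the press, z up. Raised, the grip is 150 mm above this point; swung down level, it is 150 mm from it on the minus x side, at the same height.
- pad: black rubber-faced sprung pad under the press head, 66 x 102 mm; the cam drives it down 14 mm onto the pile. Its underside is 75 mm above the table with the lever raised, over the bed centre when the drawer is home (the pile's top is at 66 mm). It bears on the plate with about 30 N at the highest lift.
- press: grey bench press, fixed: base plate 260 x 176 mm, head 150 x 162 mm and 193 mm high, front side towards its -x where the drawer comes out; its x points into the press; the lever is on its -y side. Origin under the middle of the press, 180 mm past the fully open bed centre.
- bottle_a: Bystander, leave alone: small clear infusion bottle, 54 mm dia, 135 mm tall, standing near the back; origin under it.
- bottle_b: Bystander, leave alone: the same, near the back; origin under it.
- bottle_c: Bystander, leave alone: the same, on the robot's left; origin under it.
- jar: Bystander, leave alone: white tablet jar, 42 mm dia, 62 mm tall; origin under it.
- strips: Bystander, leave alone: three finished blister strips in a pile, 34 x 88 x 12 mm with one row of five clear domes on top, at the right near the robot; origin under it.
- spatula: Bystander, leave alone: black-handled counting spatula, 190 mm, lying on the right; origin under it.
- carton: Bystander, leave alone: cardboard carton 50 x 90 x 60 mm, at the back on the right; origin under it.

How it is judged:
By the outcome, as a careful person would: the job done as asked, in the order asked, and still so for the second after the job is handed in, while the arm keeps its last pose, push and grip.
It also fails if it takes over 72 s, if anything falls off the work surface, if the arm or the gripper's body presses on something with over 40 N, if the wrist force passes 120 N, or if a joint passes its speed limit or range.

## Robot

A 6-joint arm with a two-finger parallel gripper is mounted at the origin on the work surface. World frame = base frame: x ahead of the robot, y to its left, z up, the work surface at z = 0. Lengths are in m, angles in rad, forces in N, time in s.
With the tool pointing down it reaches from about 0.35 to 0.725 m from the base axis. Payload 6 kg.
Tool frame: the origin (TCP) lies at the very end of the fingers, on their centre line; the grasp point (between the pads) lies 19 mm behind it; z points along the fingers, y is the direction in which the jaws open and shut (so a half turn about z gives the same grasp; the last joint's range is limited). The gripper opens to 85 mm and grips with 20 to 120 N. Pads are 22 mm wide; open, the fingers measure 114 mm over their backs; the gripper's body (76 mm by 85 mm) begins 54 mm behind the grasp point. The pads swing forward as they close: fully open they stand 13 mm farther back than shut.
Start: joints at [1.526, 0.04, 0.085, 0, -1.615, -0.334], TCP at [0.222, 0.557, 0.231] pointing down, gripper open.
Joint ranges: [-2.56, 2.56], [-1.29, 2.01], [-1.08, 1.49], [-3.29, 1.98], [-2.81, -0.18], [-2.99, 2.99]. Speed limits (rad/s): [2.57, 2.57, 3.01, 3.14, 3.14, 3.14].

## Interface

Orientations are given as a unit quaternion [w, x, y, z].
In Python, from workcell import ctrl, grab_frame, get_calibration, job gives the robot as it stands.
- The arm moves only by the tool drive_tool, never from a script. Its argument "moves" is a list of rows, each an object of numbers: "tx", "ty", "tz": the shift along the world's x, y, z in mm; "rx", "ry", "rz": the turn, a rotation vector about the world's x, y, z in rad. A call has 1 to 8 rows; each row is the pose to reach, as a shift and turn from the pose commanded when the call began; what a row does not reach only later rows make up. A row lasts 1/10 s, in which the tool goes at most 50 mm and 8.59 degrees, less where a joint would pass 70% of its speed; a pose out of reach is approached as far as the arm can. A call with a gripper value outside its range is refused whole. "fingers" is the opening, from 0 (shut) to 1 (fully open), set as the call begins (left out, the last holds). The fingers move at their own pace and stop on an object; "newtons" is the grip in N (left out, the last holds). Time passes only in rows, so rows that repeat a pose let the fingers close. It gives the time, the measured TCP pose, the force and the opening at its end, in the units of the state.
- ctrl.observe(): the state, without advancing time (a new reading comes with each control period).
- grab_frame(name): name is "scene" or "top"; returns the picture (420x560x3 uint8, red, green, blue); there is no depth.
- get_calibration(name): a dict with "fx", "fy", "cx", "cy" (pixels), "R" (3x3) and "t" (3): a world point X has camera coordinates R X + t. Camera axes: x right, y down, z forward; pixel columns grow to the right and rows downward; lengths in m; the calibration is good to about 2 mm. A picture is of the moment at which its call begins. get_calibration takes no time and is no camera call.
- job.sign_off(): hands the job in, once; it reports no verdict.
The state is a dict: "time_s": time; "joint_positions": joint angles; "joint_velocities": joint speeds; "joint_torque": joint torques, N m; "position": TCP position; "orientation": TCP orientation; "ft_force": force on the tool from outside, world axes, zero at the start; "wrist_torque": the same for the moment, N m; "gripper_width": finger opening in m.
Only numpy, scipy, OpenCV 4.12 (cv2) and the standard library are available. Lean on these libraries where they do the work, as an engineer would, in place of code of your own. Each camera call takes 0.05 s, during which the arm holds its last target. There are 200 camera calls.

## Working session

There is one attempt and no reset: what is moved stays moved. The work goes in short steps, Python scripts to look and compute and a tool call to move; the robot and the scene stay as the last step left them, time stands still between calls to the robot, and variables do not carry over. Pictures are saved under pics/ and viewed, about 8 in all and at most 12, crops included, and the job is handed in when it is done.

Besides the shell and the picture viewer there is one more tool, called after ">>>" in YAML: its name, and indented under it one key for each argument. drive_tool: Moves the arm, as the interface text tells. Its arguments: {"type":"object","properties":{"moves":{"type":"array","items":{"type":"object","properties":{"tx":{"type":"number"},"ty":{"type":"number"},"tz":{"type":"number"},"rx":{"type":"number"},"ry":{"type":"number"},"rz":{"type":"number"}}}},"fingers":{"type":"number"},"newtons":{"type":"number"}},"required":["moves"]}

```bash
mkdir -p pics; ls; python3 - <<'E'
from workcell import ctrl, grab_frame, get_calibration, job
import cv2,numpy as np
for n in("scene","top"):
    f=grab_frame(n); cv2.imwrite(f"pics/{n}0.png",cv2.resize(f[:,:,::-1],(800,600),interpolation=cv2.INTER_CUBIC)); np.save(f"pics/{n}0.npy",f)
    c=get_calibration(n); print(n,{k:np.round(v,4).tolist() for k,v in c.items()}, (-np.array(c['R']).T@c['t']).round(3))
s=ctrl.observe(); print(s)
E
```

```text
pics
scene {'fx': 426.5743, 'fy': 426.5743, 'cx': 275.3489, 'cy': 209.4592, 'R': [[-0.845, 0.5347, 0.0096], [0.3771, 0.6086, -0.6981], [-0.3791, -0.5863, -0.7159]], 't': [0.4785, -0.0561, 1.4756]} [0.985 0.643 1.013]
top {'fx': 409.31, 'fy': 409.31, 'cx': 288.1441, 'cy': 205.6409, 'R': [[0.0281, -0.9996, -0.0103], [-0.987, -0.0261, -0.1586], [0.1582, 0.0146, -0.9873]], 't': [-0.0301, 0.5551, 1.2549]} [ 0.35  -0.034  1.327]
{'time_s': 0.1, 'joint_positions': array([ 1.52574301e+00,  4.07898563e-02,  8.39706279e-02, -3.99591735e-04,
       -1.61544359e+00, -3.33721104e-01]), 'joint_velocities': array([-4.06903268e-05, -1.49472422e-03,  3.10906468e-03,  4.09141502e-04,
        8.07706752e-04, -1.01939328e-03]), 'joint_torque': array([-4.68348968e-03, -3.69348872e+01,  3.48281980e+01,  6.95165545e+00,
       -4.53425164e-03,  2.73536607e-06]), 'position': array([0.22168483, 0.55726938, 0.2303918 ]), 'orientation': array([ 7.54331869e-04,  9.82121149e-01, -1.88248427e-01, -9.20624924e-05]), 'ft_force': array([-0.355027  , -0.56456311,  0.30157283]), 'wrist_torque': array([-0.01350093, -0.01395752, -0.0224136 ]), 'gripper_width': 0.08577027416859415}
```

View pics/top0.png

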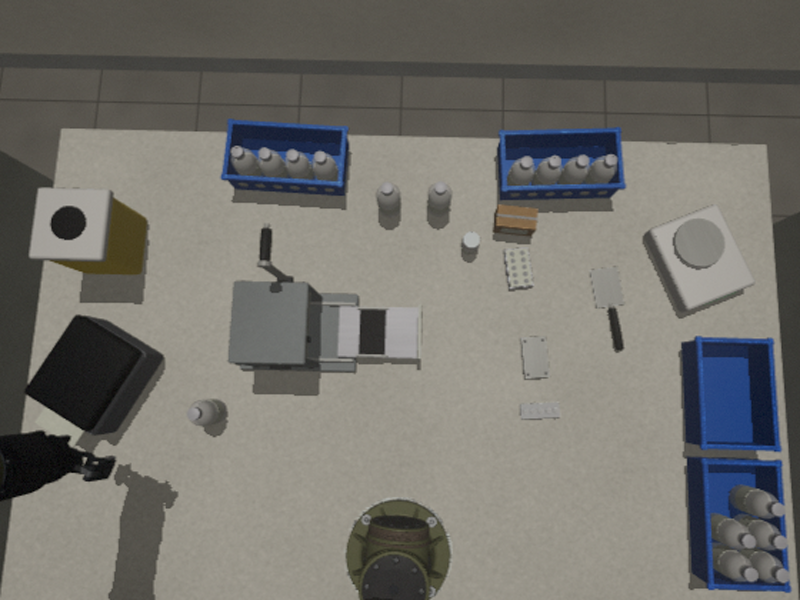

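View pics/scene0.png

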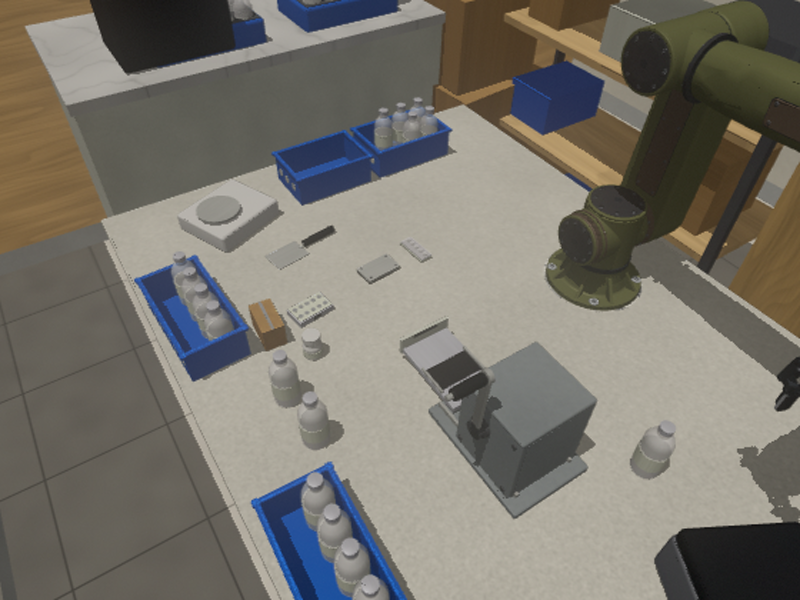

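The top view shows the jig (10 marks) at about (518,268), the plate at (535,357), the drawer mat at (373,332), the panel at x≈420 and the lever grip at (265,243), all in 800-scale pixels. The press x axis points along world +y, roughly. Next I measure.

```bash
cat > h.py <<'E'
import numpy as np,cv2
from workcell import ctrl, grab_frame, get_calibration, job
def cal(n):
    c=get_calibration(n); return c,np.array(c['R']),np.array(c['t'])
def ray(n,uv,z):
    c,R,t=cal(n); C=-R.T@t
    uv=np.atleast_2d(np.asarray(uv,float))
    d=np.c_[(uv[:,0]-c['cx'])/c['fx'],(uv[:,1]-c['cy'])/c['fy'],np.ones(len(uv))]@R
    return C+d*((z-C[2])/d[:,2])[:,None]
def proj(n,X):
    c,R,t=cal(n); p=np.atleast_2d(X)@R.T+t
    return np.c_[c['fx']*p[:,0]/p[:,2]+c['cx'],c['fy']*p[:,1]/p[:,2]+c['cy']]
def rect(n,mask,z,off=(0,0)):
    "largest blob: filled-contour pixels cast on plane z -> centroid, min-area rect"
    cs,_=cv2.findContours(mask.astype(np.uint8),cv2.RETR_EXTERNAL,cv2.CHAIN_APPROX_NONE)
    k=max(cs,key=cv2.contourArea); m=np.zeros(mask.shape,np.uint8); cv2.drawContours(m,[k],-1,1,-1)
    v,u=np.nonzero(m); P=ray(n,np.c_[u+off[0],v+off[1]],z)
    (c,s,a)=cv2.minAreaRect((P[:,:2]*1000).astype(np.float32))
    ctr=P[:,:2].mean(0)*1000; w,V=np.linalg.eigh(np.cov((P[:,:2]*1000).T)); L=V[:,1]
    return dict(n=len(u),cen=ctr.round(1),rc=np.round(c,1),size=np.round(s,1),ang=round(a,1),long=round(np.degrees(np.arctan2(L[1],L[0]))%180,1),sides=np.sqrt(12*w).round(1),px=np.round([u.mean(),v.mean()],1)+off)
E
python3 - <<'E'
from h import *
T=np.load('pics/top0.npy');S=np.load('pics/scene0.npy')
def big(f,x0,y0,x1,y1,k): return cv2.resize(f[y0:y1,x0:x1,::-1],None,fx=k,fy=k,interpolation=cv2.INTER_NEAREST)
a=big(T,340,160,400,275,5); b=big(T,150,150,310,270,3)
im=np.zeros((600,800,3),np.uint8); im[:575,:300]=a; im[:360,300:780]=b
cv2.imwrite('pics/c1.png',im)
a=big(S,190,160,310,230,4);b=big(S,270,210,420,300,4)
im=np.zeros((600,800,3),np.uint8);im[:280,:480]=a; im[280:600,:600]=b[:320]
cv2.imwrite('pics/c2.png',im)
print(T[170:205:3,345:380:3].max(2)); print(T[232:270:3,358:392:3].max(2));print(T[205:262:4,230:300:4].max(2))
print(ray('top',[[185,243.*.7]],.285),ray('top',[[363,188]],.018),ray('top',[[374,250]],.012),ray('top',[[261,232]],.036))
E
```

```text
[[158 155 160 150 149 147  90  90  92 154 158 156]
 [158 155 156 159 158 150 147 158 158 158 154 155]
 [157 155 149 164 147 166 156 137 161 153 153 156]
 [155 154 155 154 158 164 166 161 159 153 156 154]
 [155 155 156 143 149 141 165 127 160 153 156 155]
 [157 157 156  93 167 160 165 146 166 155 156 154]
 [154 156 150 123 160 136 166 151 166 145 155 154]
 [155 157 158  80 168 133 166 133 150 160 158 154]
 [157 155 155 134 168 158 165 166 164 152 152 158]
 [154 153 156 136 151 126 161 160 137 163 155 155]
 [156 157 155 153 132 134 124 133 111  98 158 157]
 [157 153 155 154  91 119 149 151 154 157 156 152]]
[[154 155 152 156 154 157 155 157 154 155 155 154]
 [153 155 155 153 147 136 140 153 147 155 153 156]
 [156 154 126 108 155 151 149 103 148 154 156 156]
 [158 152 134 153 154 152 151 152 153 154 157 155]
 [157 156 140 153 153 152 150 150 149 155 158 160]
 [155 156 139 154 152 150 150 151 149 158 156 156]
 [160 156 145 152 153 152 150 147 149 151 156 155]
 [157 155 155 151 152 151 151 149 151 157 153 158]
 [156 157 157 154 152 150 148 148 147 155 158 156]
 [158 157 155 137 150 149 14
[... 756 characters left out ...]
167 166 166 158 163]
 [113 112 161 162 161 153  47  45  51  51 161 163 164 165 164 166 154 154]
 [115 114 161 162 160 149  49  45  48  49 163 163 162 164 164 165 155 156]
 [113 114 160 161 161 146  48  45  44  48 160 162 164 164 165 165 160 155]
 [113 112 122 131 140 110 123 121 139 138 127 160 160 161 162 164 158 156]
 [ 80  79  82  87  79  89  89  89  89  91  90  91  91  92  94  91 122 157]
 [112 113 111 111 111 152 153 152 152 149 152 151 153 154 152 156 124 160]
 [149 148 146 148 147 155 154 154 156 152 150 153 155 154 155 159 156 159]]
[[0.60429758 0.25437501 0.285     ]] [[ 0.62449245 -0.25651468  0.018     ]] [[ 0.42483542 -0.2923854   0.012     ]] [[0.47035179 0.0686094  0.036     ]]
```

View pics/c1.png

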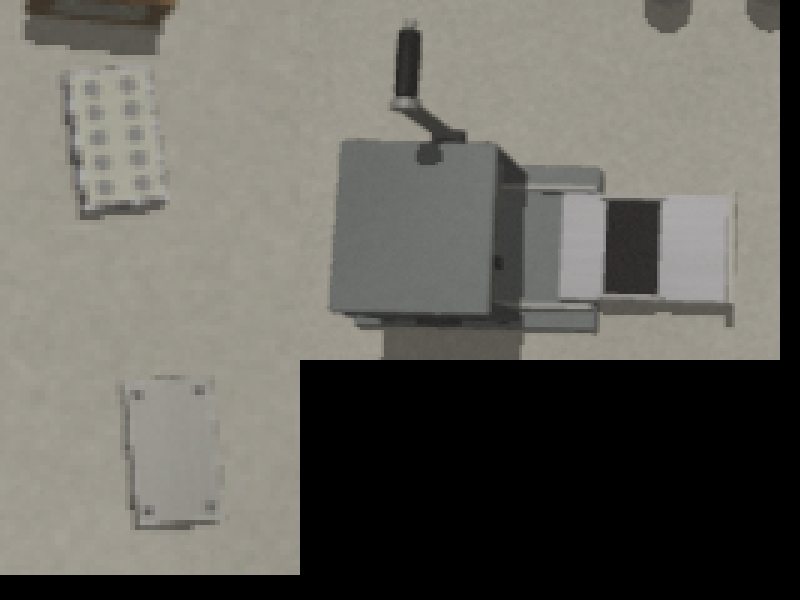

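View pics/c2.png

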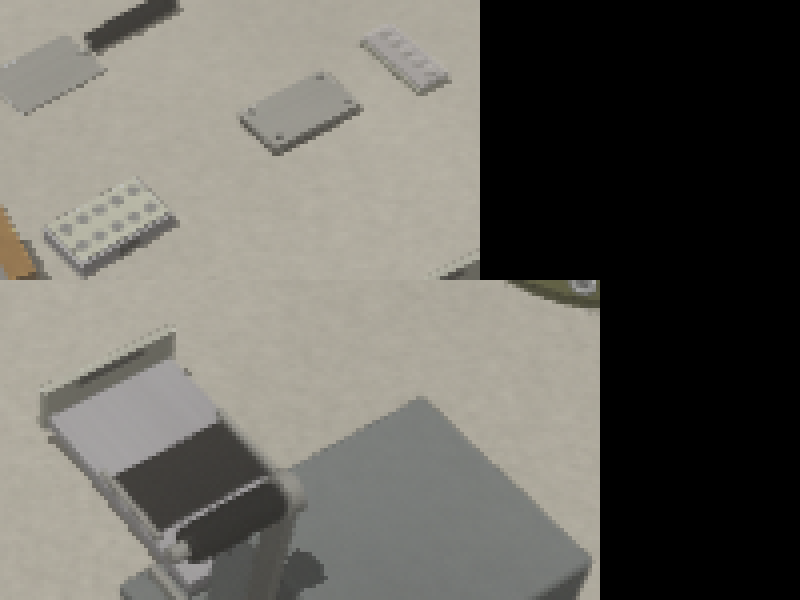

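```bash
cat > meas.py <<'E'
from h import *
def refine(f,pts,r=2,it=3):
    g=f.astype(float).mean(2); o=[]
    for u,v in pts:
        for _ in range(it):
            a,b=int(round(u)),int(round(v)); w=g[b-r:b+r+1,a-r:a+r+1]; w=np.clip(np.percentile(w,75)-w,0,None)
            V,U=np.mgrid[b-r:b+r+1,a-r:a+r+1]; u,v=(U*w).sum()/w.sum(),(V*w).sum()/w.sum()
        o.append((u,v))
    return np.array(o)
E
python3 - <<'E'
from meas import *
T=np.load('pics/top0.npy');S=np.load('pics/scene0.npy')
def go(n,f,pts,k,off,z,r,nm):
    p=(np.array(pts)+.5)/k-.5+np.array(off); q=refine(f,p,r); X=ray(n,q,z)[:,:2]*1000
    print(nm,n,'centre raw',ray(n,p,z)[:,:2].mean(0).round(4),'ref',X.mean(0).round(1),'maxshift',abs(q-p).max().round(2))
    h=len(X)//2; d=X-X.mean(0); w,V=np.linalg.eigh(d.T@d); a=np.degrees(np.arctan2(V[1,1],V[0,1]))%180; print('  long axis deg',a.round(1), 'spread',np.ptp(d@V[:,1]).round(1),np.ptp(d@V[:,0]).round(1))
go('top',T,[(92,88),(96,112),(97,136),(100,160),(104,186),(127,84),(132,108),(136,134),(139,158),(142,183)],5,(340,160),.018,2,'jig')
go('top',T,[(137,395),(199,390),(148,511),(210,506)],5,(340,160),.012,2,'plate')
go('scene',S,[(134,190),(117,200),(99,209),(83,218),(66,229),(150,206),(134,216),(117,225),(100,236),(82,246)],4,(190,160),.018,1,'jig')
go('scene',S,[(321,77),(349,102),(252,112),(279,137)],4,(190,160),.012,2,'plate')
m=np.zeros((420,560),bool); m[210:250,245:275]=T[210:250,245:275].max(2)<95
m[:, :248]=0
print('mat',rect('top',m,.036))
v,u=np.nonzero(m); print(u.min(),u.max(),v.min(),v.max())
# mat corners from crop 3x off (150,150), x-300
c=np.array([(605,199),(660,200),(659,295),(604,293)],float)-[300,0]; p=(c)/3-.5+[150,150]; print('matcorners',ray('top',p,.036).round(4))
# drawer panel top edge, z .065; bed sides
c=np.array([(733,193),(733,304),],float)-[300,0]; print('panel outer top',ray('top',c/3-.5+150,.065).round(4))
c=np.array([(343,141),(496,143),(491,312),(330,312)],float)-[300,0]; print('head top',ray('top',c/3-.5+150,.193).round(4))
# head bottom/ base corners
c=np.array([(602,167),(598,331)],float)-[300,0]; print('base front',ray('top',c/3-.5+150,.01).round(4))
# grip ends
c=np.array([(408,30),(405,97)],float)-[300,0]; print('grip',ray('top',c/3-.5+150,.285).round(4))
c=np.array([(189,549),(278,500)],float)-[0,280]; print('grip scene',ray('scene',c/4-.5+[270,210],.285).round(4))
E
```

```text
jig top centre raw [ 0.6293 -0.2562] ref [ 628.7 -256.2] maxshift 0.46
  long axis deg 7.7 spread 66.1 24.2
plate top centre raw [ 0.426  -0.2933] ref [ 425.7 -290.4] maxshift 2.22
  long axis deg 2.8 spread 75.6 47.0
jig scene centre raw [ 0.6294 -0.2533] ref [ 629.9 -253.2] maxshift 0.41
  long axis deg 7.5 spread 65.7 25.4
plate scene centre raw [ 0.4264 -0.2898] ref [ 432.4 -281.4] maxshift 2.88
  long axis deg 8.5 spread 85.1 48.8
mat {'n': 555, 'cen': array([471.4,  71.8]), 'rc': array([471.9,  71.5]), 'size': array([99.2, 55.2]), 'ang': 0.0, 'long': np.float64(0.2), 'sides': array([ 55.5, 101.1]), 'px': array([260. , 231.7])}
250 269 210 247
matcorners [[0.5211 0.1019 0.036 ]
 [0.5216 0.0435 0.036 ]
 [0.4212 0.041  0.036 ]
 [0.4217 0.0988 0.036 ]]
panel outer top [[ 0.5271 -0.0337  0.065 ]
 [ 0.4125 -0.0367  0.065 ]]
head top [[0.5487 0.3345 0.193 ]
 [0.5506 0.1902 0.193 ]
 [0.3927 0.1858 0.193 ]
 [0.3886 0.3343 0.193 ]]
base front [[0.5595 0.1094 0.01  ]
 [0.3827 0.1061 0.01  ]]
grip [[0.6329 0.255  0.285 ]
 [0.5729 0.2535 0.285 ]]
grip scene [[0.6308 0.2569 0.285 ]
 [0.5721 0.2564 0.285 ]]
```

Both cameras agree within about 3 mm:

| Item | Centre x, y (mm) | Long axis |
|---|---|---|
| Jig | (629, -255) | 7.6° |
| Plate | (426, -291) | about 5° |
| Mat | (471, 71) | about 1.3° |
| Grip | (602, 255, z 285) | – |

Moving off, clear of the lever.

>>> drive_tool:
  moves:
    - {"tx": 20, "ty": -40, "tz": 25, "rz": 0.1}
    - {"tx": 40, "ty": -85, "tz": 45, "rz": 0.2}
    - {"tx": 60, "ty": -130, "tz": 60, "rz": 0.3}
    - {"tx": 80, "ty": -175, "tz": 60, "rz": 0.4}
    - {"tx": 100, "ty": -220, "tz": 60, "rz": 0.511}
    - {"tx": 120, "ty": -265, "tz": 60, "rz": 0.511}
    - {"tx": 140, "ty": -310, "tz": 60, "rz": 0.511}
    - {"tx": 160, "ty": -355, "tz": 60, "rz": 0.511}
  fingers: 1

```text
$.moves[0]: bad value
```

>>> drive_tool:
  moves:
    - {"tx": 30, "ty": -40}
    - {"tx": 60, "ty": -80}
    - {"tx": 90, "ty": -120}
    - {"tx": 120, "ty": -158}
    - {"tx": 146, "ty": -198}
    - {"tx": 172, "ty": -240}
    - {"tx": 198, "ty": -280}
    - {"tx": 220, "ty": -320}

```text
$.moves[0]: bad value
```

>>> drive_tool:
  moves:
    - {"tx": 10, "ty": -40, "tz": -20}
    - {"tx": 20, "ty": -80, "tz": -50}
    - {"tx": 27, "ty": -115, "tz": -85}
    - {"tx": 27, "ty": -137, "tz": -125}
    - {"tx": 27, "ty": -137, "tz": -165}
    - {"tx": 27, "ty": -137, "tz": -200}
    - {"tx": 27, "ty": -137, "tz": -220}
    - {"tx": 27, "ty": -137, "tz": -220}

```text
$.moves[0]: bad value
```

>>> drive_tool:
  moves:
    - {"tx": 20, "ty": -40, "tz": 25, "rx": 0, "ry": 0, "rz": 0.1}
    - {"tx": 40, "ty": -85, "tz": 45, "rx": 0, "ry": 0, "rz": 0.2}
    - {"tx": 60, "ty": -130, "tz": 60, "rx": 0, "ry": 0, "rz": 0.3}
    - {"tx": 80, "ty": -175, "tz": 60, "rx": 0, "ry": 0, "rz": 0.4}
    - {"tx": 100, "ty": -220, "tz": 60, "rx": 0, "ry": 0, "rz": 0.511}
    - {"tx": 120, "ty": -265, "tz": 60, "rx": 0, "ry": 0, "rz": 0.511}
    - {"tx": 140, "ty": -310, "tz": 60, "rx": 0, "ry": 0, "rz": 0.511}
    - {"tx": 160, "ty": -355, "tz": 60, "rx": 0, "ry": 0, "rz": 0.511}
  fingers: 1

```text
time_s: 0.9
position: [0.3812, 0.2022, 0.2912]
orientation: [-0.0, 0.998, 0.066, 0.0]
ft_force: [2.5, 0.1, 0.3]
gripper_width: 0.0853
```

>>> drive_tool:
  moves:
    - {"tx": 20, "ty": -45, "tz": 0, "rx": 0, "ry": 0, "rz": 0}
    - {"tx": 40, "ty": -90, "tz": 0, "rx": 0, "ry": 0, "rz": 0}
    - {"tx": 65, "ty": -133, "tz": 0, "rx": 0, "ry": 0, "rz": 0}
    - {"tx": 92, "ty": -173, "tz": 0, "rx": 0, "ry": 0, "rz": 0}
    - {"tx": 120, "ty": -213, "tz": 0, "rx": 0, "ry": 0, "rz": 0}
    - {"tx": 148, "ty": -253, "tz": 0, "rx": 0, "ry": 0, "rz": 0}
    - {"tx": 176, "ty": -293, "tz": 0, "rx": 0, "ry": 0, "rz": 0}
    - {"tx": 204, "ty": -333, "tz": 0, "rx": 0, "ry": 0, "rz": 0}

```text
time_s: 1.7
position: [0.5859, -0.1309, 0.2907]
orientation: [-0.0, 0.998, 0.066, -0.0]
ft_force: [0.9, 1.0, 1.1]
gripper_width: 0.0855
```

>>> drive_tool:
  moves:
    - {"tx": 20, "ty": -40, "tz": -15, "rx": 0, "ry": 0, "rz": 0}
    - {"tx": 40, "ty": -80, "tz": -30, "rx": 0, "ry": 0, "rz": 0}
    - {"tx": 44, "ty": -115, "tz": -60, "rx": 0, "ry": 0, "rz": 0}
    - {"tx": 44, "ty": -124, "tz": -105, "rx": 0, "ry": 0, "rz": 0}
    - {"tx": 44, "ty": -124, "tz": -150, "rx": 0, "ry": 0, "rz": 0}
    - {"tx": 44, "ty": -124, "tz": -190, "rx": 0, "ry": 0, "rz": 0}
    - {"tx": 44, "ty": -124, "tz": -211, "rx": 0, "ry": 0, "rz": 0}
    - {"tx": 44, "ty": -124, "tz": -211, "rx": 0, "ry": 0, "rz": 0}

```text
time_s: 2.5
position: [0.6265, -0.2522, 0.0748]
orientation: [-0.001, 0.998, 0.066, -0.004]
ft_force: [-0.7, -0.1, -0.2]
gripper_width: 0.0853
```

```bash
python3 - <<'E'
from h import *
s=ctrl.observe(); print(s['position'],s['orientation'])
a=grab_frame('top');b=grab_frame('scene'); np.save('pics/t1.npy',a);np.save('pics/s1.npy',b)
im=np.zeros((600,800,3),np.uint8)
im[:600,:400]=cv2.resize(a[140:290,320:420,::-1],(400,600),interpolation=cv2.INTER_CUBIC)
im[:600,400:800]=cv2.resize(b[130:280,190:290,::-1],(400,600),interpolation=cv2.INTER_CUBIC)
cv2.imwrite('pics/j1.png',im)
E
```

```text
[ 0.62650413 -0.25221879  0.07478227] [-0.00137178  0.9978234   0.06580058 -0.00410613]
```

View pics/j1.png

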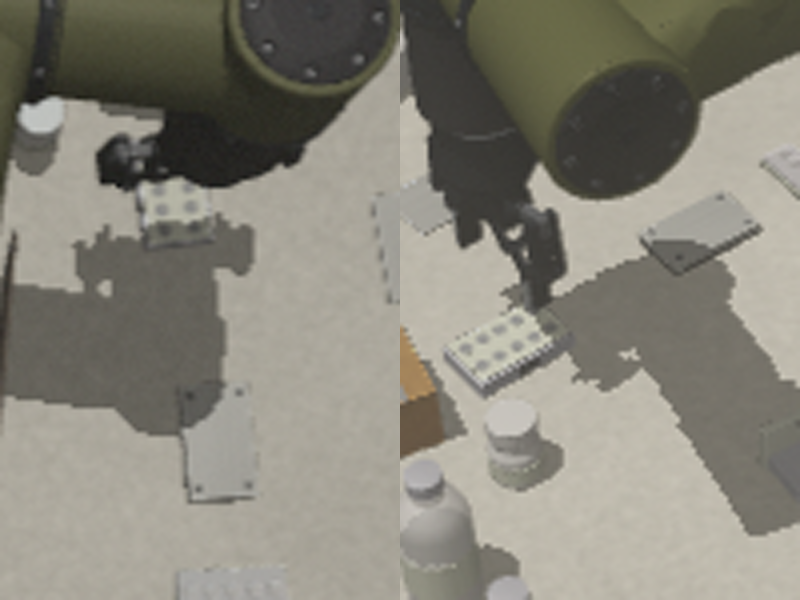

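The gripper is centred over the jig with the fingers on its long sides. Descending to grip it.

>>> drive_tool:
  moves:
    - {"tx": 0, "ty": 0, "tz": -25, "rx": 0, "ry": 0, "rz": 0}
    - {"tx": 0, "ty": 0, "tz": -45, "rx": 0, "ry": 0, "rz": 0}
    - {"tx": 0, "ty": 0, "tz": -60, "rx": 0, "ry": 0, "rz": 0}
    - {"tx": 0, "ty": 0, "tz": -70, "rx": 0, "ry": 0, "rz": 0}
    - {"tx": 0, "ty": 0, "tz": -76, "rx": 0, "ry": 0, "rz": 0}
    - {"tx": 0, "ty": 0, "tz": -79, "rx": 0, "ry": 0, "rz": 0}
    - {"tx": 0, "ty": 0, "tz": -79, "rx": 0, "ry": 0, "rz": 0}
    - {"tx": 0, "ty": 0, "tz": -79, "rx": 0, "ry": 0, "rz": 0}

```text
time_s: 3.4
position: [0.6296, -0.2531, 0.0022]
orientation: [0.0, 0.998, 0.066, 0.001]
ft_force: [0.1, 0.8, 0.1]
gripper_width: 0.0856
```

>>> drive_tool:
  moves:
    - {"tx": 0, "ty": 0, "tz": 0, "rx": 0, "ry": 0, "rz": 0}
    - {"tx": 0, "ty": 0, "tz": 0, "rx": 0, "ry": 0, "rz": 0}
    - {"tx": 0, "ty": 0, "tz": 0, "rx": 0, "ry": 0, "rz": 0}
    - {"tx": 0, "ty": 0, "tz": 0, "rx": 0, "ry": 0, "rz": 0}
    - {"tx": 0, "ty": 0, "tz": 0, "rx": 0, "ry": 0, "rz": 0}
    - {"tx": 0, "ty": 0, "tz": 0, "rx": 0, "ry": 0, "rz": 0}
    - {"tx": 0, "ty": 0, "tz": 0, "rx": 0, "ry": 0, "rz": 0}
    - {"tx": 0, "ty": 0, "tz": 0, "rx": 0, "ry": 0, "rz": 0}
  fingers: 0
  newtons: 50

```text
time_s: 4.2
position: [0.6297, -0.2531, 0.0024]
orientation: [0.0, 0.998, 0.066, 0.001]
ft_force: [-0.8, -0.3, 5.3]
gripper_width: 0.0544
```

```bash
python3 - <<'E'
from h import *
S=np.load('pics/scene0.npy').astype(int)
g=S.max(2)
print(g[238:280:2,292:348:2])
for c in [(117,477),(218,422),(292,470),(165,531)]:
    p=np.array([c[0],c[1]-280])/4-.5+[270,210]; print(p,ray('scene',p,.036).round(4))
for c in [(47,425),(40,386),(175,327),]:
    p=np.array([c[0],c[1]-280])/4-.5+[270,210]; print('panel',ray('scene',p,.065).round(4))
E
```

```text
[[105 141 163 163 162 161 161 160 159 161 162 162 161 160 159 173 173 174
  172 171 172 173 171 173 174 173 171 171]
 [162 162 164 162 164 162 161 161 160 160 160 161 161 160 159 158 173 175
  174 170 174 173 174 173 172 173 173 174]
 [165 162 163 164 162 163 161 161 161 159 159 160 162 160 159 159 142 168
  173 168 171 174 173 171 172 169 168 170]
 [164 163 163 163 163 162 163 161 160 160 159 158 159 161 158 158 128 150
  171 172 171 171 174 169 169 170 168 169]
 [163 165 164 163 163 163 161 162 161 159 159 159 159 159 159 104  66  88
  150 174 170 171 174 173 169 174 170 168]
 [164 163 165 164 162 163 163 162 162 160 159 158 156 104  65  65  64  66
   89 150 168 169 171 173 174 174 169 172]
 [165 164 164 165 163 163 163 163 162 161 159 109  65  65  65  65  64  64
   64  97 149 167 169 172 172 172 169 169]
 [163 165 164 163 166 164 162 162 162 152  66  66  65  65  65  64  64  64
   63  63 104 149 169 173 171 166 170 171]
 [163 163 164 164 163 165 164 154  66  66  65  65  65  64  64  64  63  63
   62  63  64 105 149 172 172 168 170 167]
 [144 163 164 165 163 155  66  66  67  66  65  
[... 917 characters left out ...]
4 131 141  77 162 124  57  57  57  55  54  54
   52  52  51  56  80  81  80  87 123 124]
 [174 179 179 176 178 176 110 116 104 110 162  58  64  59  56  55  55  53
   52  51  87 107  79  80  85  91 123 124]
 [176 179 177 174 177 175 174 111 114 159 140 146 141  58  54  53  52  52
   65  86  84  85  79  80  85 114 122 122]
 [178 173 176 179 177 174 175 171 108 120 109 141 121  53  55  55  69  83
   85  85  85  80  79  79  83 116  72  73]]
[298.75 258.75] [[0.5164 0.0465 0.036 ]]
[324. 245.] [[0.4239 0.0438 0.036 ]]
[342.5 257. ] [[0.4054 0.1081 0.036 ]]
[310.75 272.25] [[0.5148 0.1033 0.036 ]]
panel [[ 0.5464 -0.0009  0.065 ]]
panel [[ 0.5308 -0.0345  0.065 ]]
panel [[ 0.4123 -0.0301  0.065 ]]
```

>>> drive_tool:
  moves:
    - {"tx": 0, "ty": 0, "tz": 8, "rx": 0, "ry": 0, "rz": 0}
    - {"tx": 0, "ty": 0, "tz": 25, "rx": 0, "ry": 0, "rz": 0}
    - {"tx": 0, "ty": 0, "tz": 50, "rx": 0, "ry": 0, "rz": 0}
    - {"tx": 0, "ty": 0, "tz": 80, "rx": 0, "ry": 0, "rz": 0}
    - {"tx": 0, "ty": 0, "tz": 110, "rx": 0, "ry": 0, "rz": 0}
    - {"tx": 0, "ty": 0, "tz": 130, "rx": 0, "ry": 0, "rz": 0}
    - {"tx": -10, "ty": 15, "tz": 140, "rx": 0, "ry": 0, "rz": 0}
    - {"tx": -25, "ty": 40, "tz": 140, "rx": 0, "ry": 0, "rz": -0.03}

```text
time_s: 5.0
position: [0.6046, -0.2136, 0.144]
orientation: [0.001, 0.999, 0.05, 0.001]
ft_force: [0.1, 0.6, -2.2]
gripper_width: 0.0548
```

>>> drive_tool:
  moves:
    - {"tx": -20, "ty": 32, "tz": 0, "rx": 0, "ry": 0, "rz": -0.02}
    - {"tx": -40, "ty": 64, "tz": 0, "rx": 0, "ry": 0, "rz": -0.04}
    - {"tx": -60, "ty": 96, "tz": 0, "rx": 0, "ry": 0, "rz": -0.06}
    - {"tx": -80, "ty": 128, "tz": 0, "rx": 0, "ry": 0, "rz": -0.08}
    - {"tx": -96, "ty": 156, "tz": 0, "rx": 0, "ry": 0, "rz": -0.08}
    - {"tx": -108, "ty": 180, "tz": 0, "rx": 0, "ry": 0, "rz": -0.08}
    - {"tx": -115, "ty": 192, "tz": 0, "rx": 0, "ry": 0, "rz": -0.08}
    - {"tx": -115, "ty": 192, "tz": 0, "rx": 0, "ry": 0, "rz": -0.08}

```text
time_s: 5.8
position: [0.4885, -0.0195, 0.1424]
orientation: [-0.0, 1.0, 0.012, 0.001]
ft_force: [-0.7, 0.6, -2.8]
gripper_width: 0.0547
```

```bash
python3 - <<'E'
from h import *
s=ctrl.observe(); print(s['position'],s['orientation'],s['ft_force'],s['gripper_width'])
a=grab_frame('top');b=grab_frame('scene'); np.save('pics/t2.npy',a);np.save('pics/s2.npy',b)
im=np.zeros((600,800,3),np.uint8)
im[:300,:400]=cv2.resize(a[190:290,240:373,::-1],(400,300),interpolation=cv2.INTER_NEAREST)
im[:600,400:800]=cv2.resize(b[190:310,250:330,::-1],(400,600),interpolation=cv2.INTER_NEAREST)
cv2.imwrite('pics/j2.png',im)
E
```

```text
[ 0.48850789 -0.01949744  0.14237681] [-4.59327304e-04  9.99924023e-01  1.23018110e-02  6.34772614e-04] [-0.69991283  0.64745371 -2.76135379] 0.05466457433134452
```

View pics/j2.png

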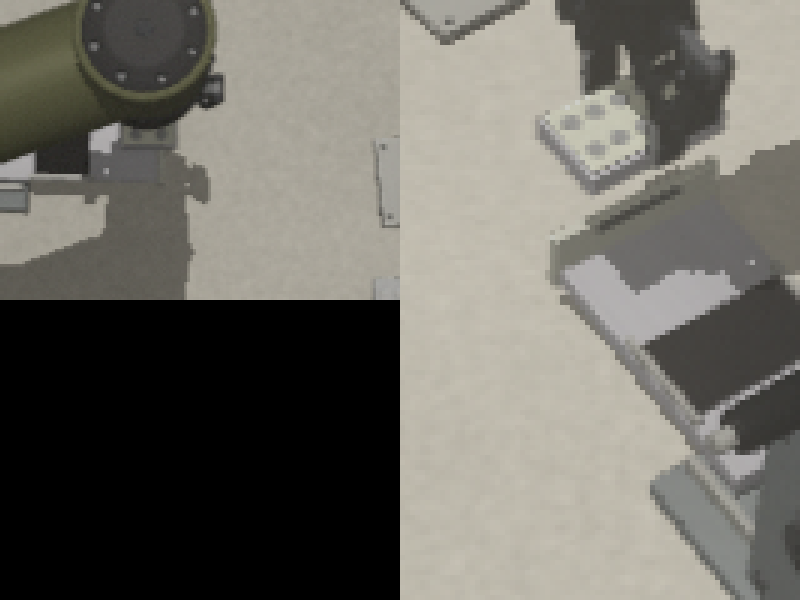

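The jig is held level. The mat is at y≈74.3 after the camera-bias correction from the jaw contact, and x needs TCP 472.4. Moving over it and starting down.

>>> drive_tool:
  moves:
    - {"tx": -6, "ty": 25, "tz": 0, "rx": 0, "ry": 0, "rz": 0}
    - {"tx": -11, "ty": 60, "tz": 0, "rx": 0, "ry": 0, "rz": 0}
    - {"tx": -16, "ty": 85, "tz": 0, "rx": 0, "ry": 0, "rz": 0}
    - {"tx": -16, "ty": 94, "tz": -15, "rx": 0, "ry": 0, "rz": 0}
    - {"tx": -16, "ty": 94, "tz": -40, "rx": 0, "ry": 0, "rz": 0}
    - {"tx": -16, "ty": 94, "tz": -65, "rx": 0, "ry": 0, "rz": 0}
    - {"tx": -16, "ty": 94, "tz": -85, "rx": 0, "ry": 0, "rz": 0}
    - {"tx": -16, "ty": 94, "tz": -90, "rx": 0, "ry": 0, "rz": 0}

```text
time_s: 6.7
position: [0.4715, 0.0715, 0.0477]
orientation: [0.001, 1.0, 0.01, -0.003]
ft_force: [-0.5, -0.4, -2.0]
gripper_width: 0.0547
```

>>> drive_tool:
  moves:
    - {"tx": 0, "ty": 0, "tz": 0, "rx": 0, "ry": 0, "rz": 0}
    - {"tx": 0, "ty": 0, "tz": 0, "rx": 0, "ry": 0, "rz": 0}
    - {"tx": 0, "ty": 0, "tz": 0, "rx": 0, "ry": 0, "rz": 0}

```text
time_s: 7.0
position: [0.4739, 0.0732, 0.0526]
orientation: [-0.0, 1.0, 0.011, 0.001]
ft_force: [-0.0, 0.8, -1.2]
gripper_width: 0.0545
```

```bash
python3 - <<'E'
from h import *
s=ctrl.observe(); print(s['position'],s['orientation'],s['ft_force'])
b=grab_frame('scene');a=grab_frame('top')
im=np.zeros((600,800,3),np.uint8)
im[:480,:]=cv2.resize(b[210:285,275:400,::-1],(800,480),interpolation=cv2.INTER_CUBIC)
cv2.imwrite('pics/j3.png',im[:480])
E
```

```text
[0.47393832 0.07320339 0.0525916 ] [-3.27127331e-04  9.99939287e-01  1.09696558e-02  9.90972668e-04] [-0.0416253   0.83053138 -1.1904701 ]
```

View pics/j3.png

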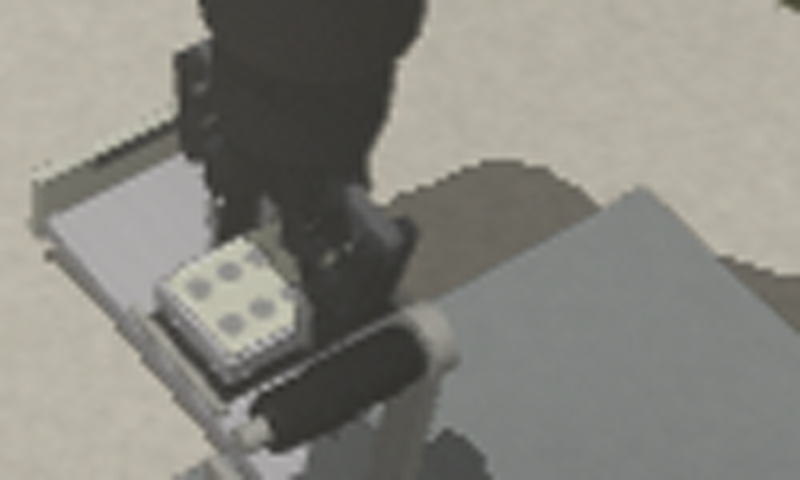

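```bash
python3 - <<'E'
from meas import *
b=grab_frame('scene')
p=(np.array([(200,290),(232,322),(230,270),(263,307)])+.5)/6.4-.5+[275,210]
q=refine(b,p,2,2); print(abs(q-p).max())
for k in (p,q):
    X=ray('scene',k,.0682)[:,:2]*1000; print(X.round(1),X[:2].mean(0)-33*np.array([1,.025]),X[2:].mean(0)-16.5*np.array([1,.025]))
E
```

```text
0.6448017310788714
[[507.3  65.4]
 [505.6  87.2]
 [489.6  63.3]
 [489.4  87.6]] [473.47033423  75.46884276] [472.99579619  75.05052968]
[[506.6  64.5]
 [507.3  88.8]
 [490.1  64.4]
 [490.   88.1]] [473.94453356  75.83406821] [473.55666064  75.81440331]
```

```bash
python3 - <<'E'
from h import *
def cross(line,th):
    i=np.nonzero((line[:-1]-th)*(line[1:]-th)<0)[0]; return [k+(line[k]-th)/(line[k]-line[k+1]) for k in i]
S=np.load('pics/scene0.npy').astype(float).max(2); T=np.load('pics/top0.npy').astype(float).max(2)
def rep(nm,n,P):
    X=ray(n,P,.036)[:,:2]*1000; i=0 if np.ptp(X[:,0])>np.ptp(X[:,1]) else 1
    k=np.polyfit(X[:,i],X[:,1-i],1); r=X[:,1-i]-np.polyval(k,X[:,i]); g=abs(r)<1.5; k=np.polyfit(X[g,i],X[g,1-i],1)
    print(nm,n,'at mid', np.polyval(k,[473,73][i]).round(2),'slope deg',np.degrees(k[0]).round(2),'n',g.sum(),'rms',r[g].std().round(2))
rep('front','scene',np.array([(c,235+cross(S[235:262,c],112)[-1]) for c in range(302,323)]))
rep('-x','scene',np.array([(c,240+cross(S[240:262,c],110)[-1]) for c in range(327,337)]))
R=range(213,245)
rep('front','top',np.array([(255+cross(T[r,255:280],108)[0],r) for r in R]))
rep('back','top',np.array([(240+cross(T[r,240:260],105)[-1],r) for r in R]))
C=range(253,268)
rep('+x','top',np.array([(c,203+cross(T[203:225,c],100)[-1]) for c in C]))
rep('-x','top',np.array([(c,235+cross(T[235:254,c],90)[0]) for c in C]))
E
```

```text
front scene at mid 44.3 slope deg 1.17 n 21 rms 0.38
-x scene at mid 424.13 slope deg 19.74 n 4 rms 0.93Traceback (most recent call last):
  File "<stdin>", line 12, in <module>
IndexError: list index out of range
```

```bash
python3 - <<'E'
from meas import *
def cross(line,th):
    i=np.nonzero((line[:-1]-th)*(line[1:]-th)<0)[0]; return [k+(line[k]-th)/(line[k]-line[k+1]) for k in i]
T=np.load('pics/top0.npy').astype(float).max(2); S=np.load('pics/scene0.npy').astype(float).max(2)
def rep(nm,n,P,i):
    X=ray(n,P,.036)[:,:2]*1000
    m=np.median(X[:,1-i]); X=X[abs(X[:,1-i]-m)<4]
    k=np.polyfit(X[:,i],X[:,1-i],1); r=X[:,1-i]-np.polyval(k,X[:,i])
    print(nm,n,'at mid', np.polyval(k,[473,73][i]).round(2),'slope deg',np.degrees(k[0]).round(2),'n',len(r),'rms',r.std().round(2))
def pts(rng,f): return np.array([p for k in rng for p in f(k)])
R=range(213,245)
rep('front','top',pts(R,lambda r:[(255+c,r) for c in cross(T[r,255:275],105)[:1]]),0)
rep('back','top',pts(R,lambda r:[(242+c,r) for c in cross(T[r,242:258],105)[-1:]]),0)
C=range(253,267)
rep('+x','top',pts(C,lambda c:[(c,203+k) for k in cross(T[203:225,c],90)[-1:]]),1)
rep('-x','top',pts(C,lambda c:[(c,235+k) for k in cross(T[235:254,c],85)[:1]]),1)
rep('-x','scene',pts(range(247,256),lambda r:[(320+k,r) for k in cross(S[r,320:350],107)[:1]]),1)
# held jig at j2 : TCP 488.5,-19.5
b=np.load('pics/s2.npy');a=np.load('pics/t2.npy')
p=(np.array([(571,122),(596,149),(595,110),(621,136)])-[400,0]+.5)/5-.5+[250,190]
q=refine(b,p,2,2); X=ray('scene',q,.158)[:,:2]*1000; print('scene j2',X.round(1),X[:2].mean(0)-33*np.array([1,.025]),X[2:].mean(0)-16.5*np.array([1,.025]),abs(q-p).max())
p=(np.array([(137,135),(161,134)])+.5)/3.0-.5+[240,190]
X=ray('top',p,.158)[:,:2]*1000; print('top j2',X.round(1),X.mean(0))
E
```

```text
front top at mid 42.76 slope deg 0.18 n 28 rms 0.25
back top at mid 99.54 slope deg 0.91 n 29 rms 0.64
+x top at mid 520.77 slope deg -0.01 n 14 rms 0.3
-x top at mid 421.84 slope deg -0.92 n 14 rms 0.13
-x scene at mid 419.54 slope deg -0.9 n 8 rms 0.13
scene j2 [[522.2 -29. ]
 [521.3  -4.8]
 [506.1 -29.4]
 [505.3  -5.6]] [488.75575555 -17.70645375] [489.20896492 -17.91495805] 0.2881141045959339
top j2 [[453.2 -11. ]
 [454.8 -33.8]] [454.03212811 -22.40957858]
```

>>> drive_tool:
  moves:
    - {"tx": -1.5, "ty": -0.5, "tz": -3, "rx": 0, "ry": 0, "rz": 0}
    - {"tx": -2.6, "ty": -1, "tz": -6, "rx": 0, "ry": 0, "rz": 0}
    - {"tx": -2.6, "ty": -1, "tz": -8, "rx": 0, "ry": 0, "rz": 0}
    - {"tx": -2.6, "ty": -1, "tz": -10, "rx": 0, "ry": 0, "rz": 0}
    - {"tx": -2.6, "ty": -1, "tz": -11.5, "rx": 0, "ry": 0, "rz": 0}
    - {"tx": -2.6, "ty": -1, "tz": -12.5, "rx": 0, "ry": 0, "rz": 0}
    - {"tx": -2.6, "ty": -1, "tz": -12.5, "rx": 0, "ry": 0, "rz": 0}
    - {"tx": -2.6, "ty": -1, "tz": -12.5, "rx": 0, "ry": 0, "rz": 0}

```text
time_s: 7.95
position: [0.4706, 0.0721, 0.0388]
orientation: [0.0, 1.0, 0.011, 0.0]
ft_force: [-0.5, 0.1, -1.3]
gripper_width: 0.0546
```

>>> drive_tool:
  moves:
    - {"tx": 0, "ty": 0, "tz": -0.5, "rx": 0, "ry": 0, "rz": 0}
    - {"tx": 0, "ty": 0, "tz": -0.5, "rx": 0, "ry": 0, "rz": 0}
    - {"tx": 0, "ty": 0, "tz": -1, "rx": 0, "ry": 0, "rz": 0}
    - {"tx": 0, "ty": 0, "tz": -1, "rx": 0, "ry": 0, "rz": 0}

```text
time_s: 8.35
position: [0.4706, 0.0721, 0.0383]
orientation: [0.0, 1.0, 0.011, 0.0]
ft_force: [-2.8, 0.3, 3.3]
gripper_width: 0.0543
```

>>> drive_tool:
  moves:
    - {"tx": 0, "ty": 0, "tz": 0, "rx": 0, "ry": 0, "rz": 0}
    - {"tx": 0, "ty": 0, "tz": 0, "rx": 0, "ry": 0, "rz": 0}
    - {"tx": 0, "ty": 0, "tz": 0, "rx": 0, "ry": 0, "rz": 0}
    - {"tx": 0, "ty": 0, "tz": 0, "rx": 0, "ry": 0, "rz": 0}
    - {"tx": 0, "ty": 0, "tz": 5, "rx": 0, "ry": 0, "rz": 0}
    - {"tx": 0, "ty": 0, "tz": 20, "rx": 0, "ry": 0, "rz": 0}
    - {"tx": 0, "ty": 0, "tz": 50, "rx": 0, "ry": 0, "rz": 0}
    - {"tx": 0, "ty": 0, "tz": 85, "rx": 0, "ry": 0, "rz": 0}
  fingers: 1

```text
time_s: 9.15
position: [0.4699, 0.0718, 0.1231]
orientation: [0.001, 1.0, 0.011, -0.001]
ft_force: [0.2, 1.2, 0.4]
gripper_width: 0.0852
```

>>> drive_tool:
  moves:
    - {"tx": -5, "ty": -45, "tz": 20, "rx": 0, "ry": 0, "rz": 0.02}
    - {"tx": -10, "ty": -90, "tz": 30, "rx": 0, "ry": 0, "rz": 0.04}
    - {"tx": -15, "ty": -135, "tz": 30, "rx": 0, "ry": 0, "rz": 0.06}
    - {"tx": -20, "ty": -180, "tz": 30, "rx": 0, "ry": 0, "rz": 0.075}
    - {"tx": -25, "ty": -225, "tz": 30, "rx": 0, "ry": 0, "rz": 0.075}
    - {"tx": -33, "ty": -270, "tz": 30, "rx": 0, "ry": 0, "rz": 0.075}
    - {"tx": -40, "ty": -312, "tz": 10, "rx": 0, "ry": 0, "rz": 0.075}
    - {"tx": -44, "ty": -345, "tz": -20, "rx": 0, "ry": 0, "rz": 0.075}

```text
time_s: 9.95
position: [0.427, -0.2757, 0.1047]
orientation: [0.001, 0.999, 0.048, 0.002]
ft_force: [1.4, 0.9, -0.2]
gripper_width: 0.0853
```

```bash
python3 - <<'E'
from h import *
s=ctrl.observe(); print(s['position'],s['orientation'],s['ft_force'])
b=grab_frame('scene');a=grab_frame('top');np.save('pics/t4.npy',a);np.save('pics/s4.npy',b)
im=np.zeros((600,800,3),np.uint8)
im[:300,:400]=cv2.resize(a[200:260,230:310,::-1],(400,300),interpolation=cv2.INTER_NEAREST)
im[300:,:400]=cv2.resize(b[225:285,280:360,::-1],(400,300),interpolation=cv2.INTER_NEAREST)
im[:400,400:]=cv2.resize(a[220:290,345:415,::-1],(400,400),interpolation=cv2.INTER_NEAREST)
im[400:,400:]=cv2.resize(b[150:200,240:340,::-1],(400,200),interpolation=cv2.INTER_NEAREST)
cv2.imwrite('pics/j4.png',im)
E
```

```text
[ 0.42700198 -0.27566136  0.10473512] [0.00111222 0.99884141 0.0480549  0.00230714] [ 1.4173724   0.89745326 -0.1665672 ]
```

View pics/j4.png

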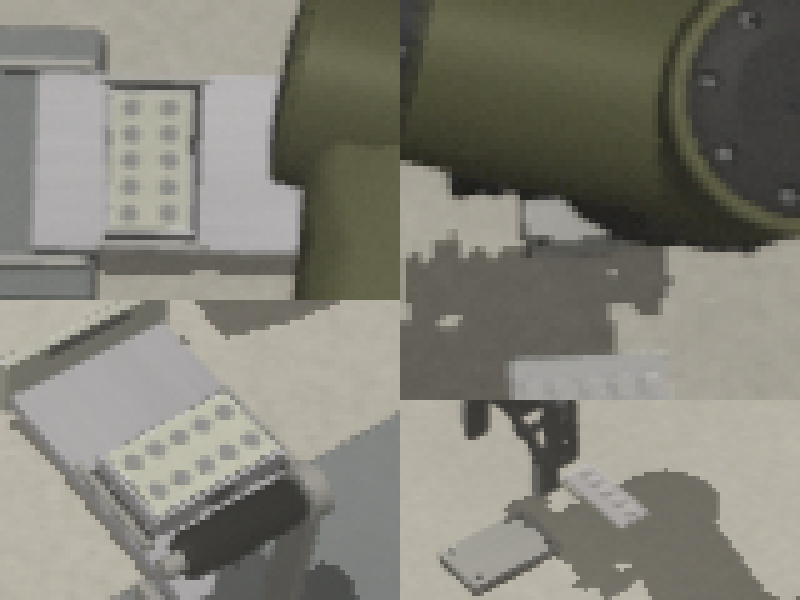

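```bash
cat >> meas.py <<'E'
def card(n,f,p,z=.054):
    q=refine(f,p,2,3); X=ray(n,q,z)[:,:2]*1000; d=X-X.mean(0); w,V=np.linalg.eigh(d.T@d); v=V[:,1]*np.sign(V[0,1])
    print(n,'card centre',X.mean(0).round(2),'yaw',np.degrees(np.arctan2(v[1],v[0])).round(2),'shift',abs(q-p).max().round(2),'spread',np.ptp(d@v).round(1)); return X.mean(0)
E
python3 - <<'E'
from meas import *
a=np.load('pics/t4.npy');b=np.load('pics/s4.npy')
p=(np.array([(131,107),(131,134),(131,160),(130,186),(128,213),(170,107),(170,134),(169,160),(169,186),(169,213)])+.5)/5-.5+[230,200]
card('top',a,p)
p=(np.array([(225,411),(201,424),(180,437),(157,449),(133,462),(251,439),(229,451),(207,464),(185,477),(158,490)])-[0,300]+.5)/5-.5+[280,225]
card('scene',b,p)
E
```

```text
top card centre [469.79  72.05] yaw 1.21 shift 0.3 spread 66.3
scene card centre [470.17  74.43] yaw 2.04 shift 0.87 spread 68.4
```

The jig is seated between the guides. Relative to the mat it is off by less than about 1.5 mm in x and about 1 mm in y, with yaw about 1.2°, which is fine. Next is the plate.

>>> drive_tool:
  moves:
    - {"tx": 0, "ty": -8, "tz": -15, "rx": 0, "ry": 0, "rz": 0}
    - {"tx": 0, "ty": -16, "tz": -35, "rx": 0, "ry": 0, "rz": 0}
    - {"tx": 0, "ty": -16, "tz": -55, "rx": 0, "ry": 0, "rz": 0}
    - {"tx": 0, "ty": -16, "tz": -60, "rx": 0, "ry": 0, "rz": 0}
    - {"tx": 0, "ty": -16, "tz": -60, "rx": 0, "ry": 0, "rz": 0}
    - {"tx": 0, "ty": -16, "tz": -60, "rx": 0, "ry": 0, "rz": 0}

```text
time_s: 10.65
position: [0.4274, -0.289, 0.0443]
orientation: [0.001, 0.999, 0.049, 0.001]
ft_force: [-1.2, 0.1, 0.4]
gripper_width: 0.0855
```

```bash
python3 - <<'E'
from meas import *
s=ctrl.observe(); print(s['position'],s['orientation'],s['ft_force'])
T=np.load('pics/top0.npy');S=np.load('pics/scene0.npy')
for n,f,p in(('top',T,(np.array([(137,395),(199,390),(148,511),(210,506)])+.5)/5-.5+[340,160]),('scene',S,(np.array([(321,77),(349,102),(252,112),(279,137)])+.5)/4-.5+[190,160])):
    q=refine(f,p,1,1); 
    for k in (p,q):
        X=ray(n,k,.012)[:,:2]*1000
        e=[X[0]-X[2],X[1]-X[3]]; print(n,X.mean(0).round(1),[np.degrees(np.arctan2(v[1],v[0])).round(1) for v in e],X.round(0).tolist())
E
```

```text
[ 0.42738339 -0.28895251  0.04434624] [6.20018080e-04 9.98800385e-01 4.89555657e-02 8.71017984e-04] [-1.22974795  0.10187297  0.41532439]
top [ 426.  -293.3] [np.float64(5.3), np.float64(5.0)] [[461.0, -270.0], [465.0, -310.0], [387.0, -277.0], [391.0, -316.0]]
top [ 426.1 -293.2] [np.float64(5.2), np.float64(5.2)] [[461.0, -270.0], [465.0, -310.0], [387.0, -277.0], [391.0, -316.0]]
scene [ 426.4 -289.8] [np.float64(-174.4), np.float64(-175.5)] [[391.0, -313.0], [387.0, -273.0], [465.0, -306.0], [462.0, -267.0]]
scene [ 426.7 -290.4] [np.float64(-174.5), np.float64(-175.3)] [[392.0, -314.0], [388.0, -273.0], [466.0, -307.0], [462.0, -267.0]]
```

>>> drive_tool:
  moves:
    - {"tx": 0, "ty": -2.5, "tz": -15, "rx": 0, "ry": 0, "rz": 0}
    - {"tx": 0, "ty": -2.5, "tz": -27, "rx": 0, "ry": 0, "rz": 0}
    - {"tx": 0, "ty": -2.5, "tz": -36, "rx": 0, "ry": 0, "rz": 0}
    - {"tx": 0, "ty": -2.5, "tz": -40, "rx": 0, "ry": 0, "rz": 0}
    - {"tx": 0, "ty": -2.5, "tz": -42.5, "rx": 0, "ry": 0, "rz": 0}
    - {"tx": 0, "ty": -2.5, "tz": -42.5, "rx": 0, "ry": 0, "rz": 0}
    - {"tx": 0, "ty": -2.5, "tz": -42.5, "rx": 0, "ry": 0, "rz": 0}
    - {"tx": 0, "ty": -2.5, "tz": -42.5, "rx": 0, "ry": 0, "rz": 0}

```text
time_s: 11.45
position: [0.4268, -0.2915, 0.0007]
orientation: [0.0, 0.999, 0.049, 0.0]
ft_force: [-0.7, -0.4, 0.2]
gripper_width: 0.0851
```

>>> drive_tool:
  moves:
    - {"tx": 0, "ty": 0, "tz": 0, "rx": 0, "ry": 0, "rz": 0}
    - {"tx": 0, "ty": 0, "tz": 0, "rx": 0, "ry": 0, "rz": 0}
    - {"tx": 0, "ty": 0, "tz": 0, "rx": 0, "ry": 0, "rz": 0}
    - {"tx": 0, "ty": 0, "tz": 0, "rx": 0, "ry": 0, "rz": 0}
    - {"tx": 0, "ty": 0, "tz": 0, "rx": 0, "ry": 0, "rz": 0}
    - {"tx": 0, "ty": 0, "tz": 0, "rx": 0, "ry": 0, "rz": 0}
    - {"tx": 0, "ty": 0, "tz": 0, "rx": 0, "ry": 0, "rz": 0}
    - {"tx": 0, "ty": 0, "tz": 0, "rx": 0, "ry": 0, "rz": 0}
  fingers: 0
  newtons: 50

```text
time_s: 12.25
position: [0.427, -0.2916, 0.001]
orientation: [0.0, 0.999, 0.049, 0.001]
ft_force: [0.7, 0.4, 5.8]
gripper_width: 0.0544
```

>>> drive_tool:
  moves:
    - {"tx": 0, "ty": 0, "tz": 8, "rx": 0, "ry": 0, "rz": 0}
    - {"tx": 0, "ty": 0, "tz": 25, "rx": 0, "ry": 0, "rz": 0}
    - {"tx": 0, "ty": 0, "tz": 50, "rx": 0, "ry": 0, "rz": 0}
    - {"tx": 0, "ty": 0, "tz": 80, "rx": 0, "ry": 0, "rz": 0}
    - {"tx": 0, "ty": 0, "tz": 110, "rx": 0, "ry": 0, "rz": 0}
    - {"tx": 2, "ty": 20, "tz": 130, "rx": 0, "ry": 0, "rz": 0}
    - {"tx": 7, "ty": 60, "tz": 145, "rx": 0, "ry": 0, "rz": -0.02}
    - {"tx": 12, "ty": 105, "tz": 145, "rx": 0, "ry": 0, "rz": -0.04}

```text
time_s: 13.05
position: [0.4389, -0.186, 0.1474]
orientation: [0.0, 1.0, 0.027, 0.001]
ft_force: [1.4, -0.1, -1.8]
gripper_width: 0.0543
```

>>> drive_tool:
  moves:
    - {"tx": 5, "ty": 45, "tz": 0, "rx": 0, "ry": 0, "rz": -0.015}
    - {"tx": 10, "ty": 88, "tz": 0, "rx": 0, "ry": 0, "rz": -0.03}
    - {"tx": 15, "ty": 130, "tz": 0, "rx": 0, "ry": 0, "rz": -0.037}
    - {"tx": 20, "ty": 170, "tz": 0, "rx": 0, "ry": 0, "rz": -0.037}
    - {"tx": 25, "ty": 205, "tz": 0, "rx": 0, "ry": 0, "rz": -0.037}
    - {"tx": 29, "ty": 232, "tz": 0, "rx": 0, "ry": 0, "rz": -0.037}
    - {"tx": 31, "ty": 250, "tz": -5, "rx": 0, "ry": 0, "rz": -0.037}
    - {"tx": 31, "ty": 258, "tz": -15, "rx": 0, "ry": 0, "rz": -0.037}

```text
time_s: 13.85
position: [0.4695, 0.0732, 0.1301]
orientation: [-0.0, 1.0, 0.011, -0.0]
ft_force: [0.7, -0.6, -0.9]
gripper_width: 0.0542
```

>>> drive_tool:
  moves:
    - {"tx": 0, "ty": 0, "tz": -25, "rx": 0, "ry": 0, "rz": 0}
    - {"tx": 0, "ty": 0, "tz": -45, "rx": 0, "ry": 0, "rz": 0}
    - {"tx": 0, "ty": 0, "tz": -57, "rx": 0, "ry": 0, "rz": 0}
    - {"tx": 0, "ty": 0, "tz": -62, "rx": 0, "ry": 0, "rz": 0}
    - {"tx": 0, "ty": 0, "tz": -62, "rx": 0, "ry": 0, "rz": 0}
    - {"tx": 0, "ty": 0, "tz": -62, "rx": 0, "ry": 0, "rz": 0}
    - {"tx": 0, "ty": 0, "tz": -62, "rx": 0, "ry": 0, "rz": 0}

```text
time_s: 14.55
position: [0.4701, 0.0717, 0.0694]
orientation: [-0.0, 1.0, 0.01, 0.001]
ft_force: [-0.1, -0.8, -1.3]
gripper_width: 0.0542
```

```bash
python3 - <<'E'
from h import *
s=ctrl.observe(); print(s['position'],s['orientation'],s['ft_force'])
b=grab_frame('scene');np.save('pics/s5.npy',b)
cv2.imwrite('pics/j5.png',cv2.resize(b[215:290,280:380,::-1],(800,600),interpolation=cv2.INTER_NEAREST))
E
```

```text
[0.47010283 0.07174103 0.06936542] [-2.80066733e-04  9.99949233e-01  1.00374051e-02  8.38530554e-04] [-0.07143844 -0.82595394 -1.27954272]
```

View pics/j5.png

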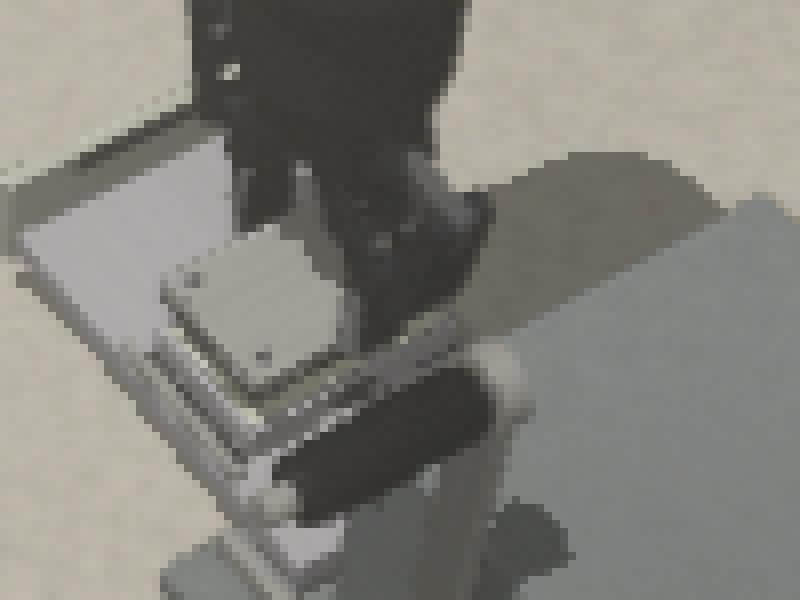

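```bash
python3 - <<'E'
from meas import *
b=np.load('pics/s5.npy')
p=(np.array([(195,280),(264,357)])+.5)/8-.5+[280,215]
q=refine(b,p,1,1)
for k in(p,q):
    X=ray('scene',k,.0804)[:,:2]*1000; print(X.round(1),X.mean(0)-37.3*np.array([1,.021]))
E
```

```text
[[507.1  54.7]
 [506.4  94.9]] [469.42834863  73.99124325]
[[507.4  54.5]
 [506.4  94.7]] [469.58828723  73.84048966]
```

>>> drive_tool:
  moves:
    - {"tx": 0.7, "ty": 0.4, "tz": -4, "rx": 0, "ry": 0, "rz": 0.001}
    - {"tx": 0.7, "ty": 0.4, "tz": -7, "rx": 0, "ry": 0, "rz": 0.001}
    - {"tx": 0.7, "ty": 0.4, "tz": -9.5, "rx": 0, "ry": 0, "rz": 0.001}
    - {"tx": 0.7, "ty": 0.4, "tz": -11.5, "rx": 0, "ry": 0, "rz": 0.001}
    - {"tx": 0.7, "ty": 0.4, "tz": -12.5, "rx": 0, "ry": 0, "rz": 0.001}
    - {"tx": 0.7, "ty": 0.4, "tz": -13, "rx": 0, "ry": 0, "rz": 0.001}
    - {"tx": 0.7, "ty": 0.4, "tz": -13, "rx": 0, "ry": 0, "rz": 0.001}
    - {"tx": 0.7, "ty": 0.4, "tz": -13, "rx": 0, "ry": 0, "rz": 0.001}

```text
time_s: 15.4
position: [0.4703, 0.072, 0.0554]
orientation: [0.0, 1.0, 0.011, 0.0]
ft_force: [0.4, 0.7, -0.8]
gripper_width: 0.0544
```

>>> drive_tool:
  moves:
    - {"tx": 0, "ty": 0, "tz": -0.3, "rx": 0, "ry": 0, "rz": 0}
    - {"tx": 0, "ty": 0, "tz": -0.6, "rx": 0, "ry": 0, "rz": 0}
    - {"tx": 0, "ty": 0, "tz": -0.6, "rx": 0, "ry": 0, "rz": 0}
    - {"tx": 0, "ty": 0, "tz": -0.6, "rx": 0, "ry": 0, "rz": 0}

```text
time_s: 15.8
position: [0.4703, 0.0721, 0.055]
orientation: [0.0, 1.0, 0.011, 0.0]
ft_force: [-0.7, -0.1, 2.2]
gripper_width: 0.0544
```

>>> drive_tool:
  moves:
    - {"tx": 0, "ty": 0, "tz": 0, "rx": 0, "ry": 0, "rz": 0}
    - {"tx": 0, "ty": 0, "tz": 0, "rx": 0, "ry": 0, "rz": 0}
    - {"tx": 0, "ty": 0, "tz": 0, "rx": 0, "ry": 0, "rz": 0}
    - {"tx": 0, "ty": 0, "tz": 0, "rx": 0, "ry": 0, "rz": 0}
    - {"tx": 0, "ty": 0, "tz": 5, "rx": 0, "ry": 0, "rz": 0}
    - {"tx": 0, "ty": 0, "tz": 20, "rx": 0, "ry": 0, "rz": 0}
    - {"tx": 0, "ty": 0, "tz": 50, "rx": 0, "ry": 0, "rz": 0}
    - {"tx": 0, "ty": 0, "tz": 85, "rx": 0, "ry": 0, "rz": 0}
  fingers: 1

```text
time_s: 16.6
position: [0.4698, 0.0717, 0.1411]
orientation: [0.0, 1.0, 0.011, -0.0]
ft_force: [1.0, 0.6, -0.3]
gripper_width: 0.0853
```

>>> drive_tool:
  moves:
    - {"tx": 0, "ty": -40, "tz": 0, "rx": 0, "ry": 0, "rz": 0}
    - {"tx": 1, "ty": -85, "tz": 0, "rx": 0, "ry": 0, "rz": 0}
    - {"tx": 2, "ty": -130, "tz": 0, "rx": 0, "ry": 0, "rz": 0}
    - {"tx": 3, "ty": -160, "tz": -15, "rx": 0, "ry": 0, "rz": 0}
    - {"tx": 3, "ty": -170, "tz": -50, "rx": 0, "ry": 0, "rz": 0}
    - {"tx": 3, "ty": -170, "tz": -85, "rx": 0, "ry": 0, "rz": 0}
    - {"tx": 3, "ty": -170, "tz": -105, "rx": 0, "ry": 0, "rz": 0}
    - {"tx": 3, "ty": -170, "tz": -105, "rx": 0, "ry": 0, "rz": 0}
  fingers: 0

```text
time_s: 17.4
position: [0.4715, -0.0983, 0.0327]
orientation: [0.0, 1.0, 0.01, -0.002]
ft_force: [0.0, 0.6, 0.1]
gripper_width: -0.0
```

```bash
python3 - <<'E'
from h import *
s=ctrl.observe(); print(s['position'],s['orientation'],s['ft_force'],s['gripper_width'])
b=grab_frame('scene');a=grab_frame('top');np.save('pics/t6.npy',a);np.save('pics/s6.npy',b)
im=np.zeros((600,800,3),np.uint8)
im[:,:400]=cv2.resize(a[190:265,240:290,::-1],(400,600),interpolation=cv2.INTER_NEAREST)
im[:,400:]=cv2.resize(b[195:285,285:345,::-1],(400,600),interpolation=cv2.INTER_NEAREST)
cv2.imwrite('pics/j6.png',im)
E
```

```text
[ 0.47152238 -0.09830821  0.0326817 ] [ 1.40233017e-04  9.99944878e-01  1.02440710e-02 -2.29768369e-03] [0.02507074 0.55638065 0.11088722] -2.112937892782315e-05
```

View pics/j6.png

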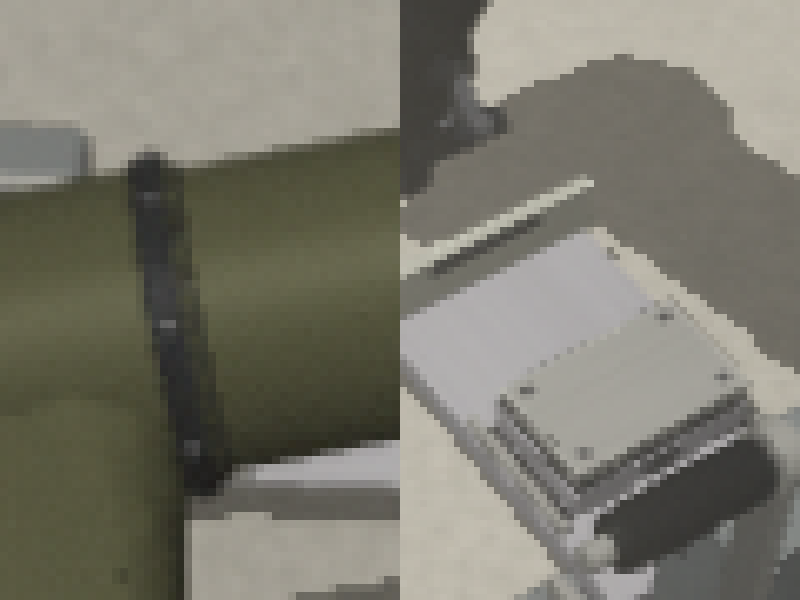

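The plate lies flush on the jig in the scene view. I'll check its centre numerically and start the drawer push.

```bash
python3 - <<'E'
from meas import *
b=np.load('pics/s6.npy')
p=(np.array([(527,389),(584,453),(665,316),(724,376)])-[400,0]+.5)/(20/3)-.5+[285,195]
q=refine(b,p,1,1); X=ray('scene',q,.066)[:,:2]*1000; e=X[:2].mean(0)-X[2:].mean(0); print(X.mean(0).round(1),np.degrees(np.arctan2(e[1],e[0])))
E
```

```text
[470.3  74.3] 1.4980778367188035
```

>>> drive_tool:
  moves:
    - {"tx": 0, "ty": 10, "tz": 0, "rx": 0, "ry": 0, "rz": 0}
    - {"tx": 0, "ty": 20, "tz": 0, "rx": 0, "ry": 0, "rz": 0}
    - {"tx": 0, "ty": 30, "tz": 0, "rx": 0, "ry": 0, "rz": 0}
    - {"tx": 0, "ty": 38, "tz": 0, "rx": 0, "ry": 0, "rz": 0}
    - {"tx": 0, "ty": 42, "tz": 0, "rx": 0, "ry": 0, "rz": 0}
    - {"tx": 0, "ty": 45, "tz": 0, "rx": 0, "ry": 0, "rz": 0}
    - {"tx": 0, "ty": 48, "tz": 0, "rx": 0, "ry": 0, "rz": 0}
    - {"tx": 0, "ty": 51, "tz": 0, "rx": 0, "ry": 0, "rz": 0}

```text
time_s: 18.3
position: [0.4732, -0.0473, 0.0347]
orientation: [0.001, 1.0, 0.01, -0.0]
ft_force: [0.4, -1.9, 0.7]
gripper_width: -0.0001
```

Plate centre (470.3, 74.3) against jig (470.2, 74.4): aligned. Contact with the panel felt; pushing gently.

>>> drive_tool:
  moves:
    - {"tx": 0, "ty": 3, "tz": 0, "rx": 0, "ry": 0, "rz": 0}
    - {"tx": 0, "ty": 7, "tz": 0, "rx": 0, "ry": 0, "rz": 0}
    - {"tx": 0, "ty": 12, "tz": 0, "rx": 0, "ry": 0, "rz": 0}
    - {"tx": 0, "ty": 17, "tz": 0, "rx": 0, "ry": 0, "rz": 0}
    - {"tx": 0, "ty": 22, "tz": 0, "rx": 0, "ry": 0, "rz": 0}
    - {"tx": 0, "ty": 27, "tz": 0, "rx": 0, "ry": 0, "rz": 0}
    - {"tx": 0, "ty": 32, "tz": 0, "rx": 0, "ry": 0, "rz": 0}
    - {"tx": 0, "ty": 37, "tz": 0, "rx": 0, "ry": 0, "rz": 0}

```text
time_s: 19.1
position: [0.4731, -0.0095, 0.0346]
orientation: [0.0, 1.0, 0.011, -0.0]
ft_force: [-1.5, -2.5, 1.4]
gripper_width: -0.0001
```

>>> drive_tool:
  moves:
    - {"tx": 0, "ty": 5, "tz": 0, "rx": 0, "ry": 0, "rz": 0}
    - {"tx": 0, "ty": 10, "tz": 0, "rx": 0, "ry": 0, "rz": 0}
    - {"tx": -0.5, "ty": 15, "tz": 0, "rx": 0, "ry": 0, "rz": 0}
    - {"tx": -0.5, "ty": 20, "tz": 0, "rx": 0, "ry": 0, "rz": 0}
    - {"tx": -0.5, "ty": 25, "tz": 0, "rx": 0, "ry": 0, "rz": 0}
    - {"tx": -1, "ty": 30, "tz": 0, "rx": 0, "ry": 0, "rz": 0}
    - {"tx": -1, "ty": 35, "tz": 0, "rx": 0, "ry": 0, "rz": 0}
    - {"tx": -1, "ty": 40, "tz": 0, "rx": 0, "ry": 0, "rz": 0}

```text
time_s: 19.9
position: [0.4724, 0.0305, 0.0348]
orientation: [-0.0, 1.0, 0.011, 0.0]
ft_force: [1.6, -2.4, 0.0]
gripper_width: -0.0004
```

>>> drive_tool:
  moves:
    - {"tx": 0, "ty": 5, "tz": 0, "rx": 0, "ry": 0, "rz": 0}
    - {"tx": 0, "ty": 10, "tz": 0, "rx": 0, "ry": 0, "rz": 0}
    - {"tx": -0.5, "ty": 15, "tz": 0, "rx": 0, "ry": 0, "rz": 0}
    - {"tx": -0.5, "ty": 20, "tz": 0, "rx": 0, "ry": 0, "rz": 0}
    - {"tx": -0.5, "ty": 25, "tz": 0, "rx": 0, "ry": 0, "rz": 0}
    - {"tx": -1, "ty": 30, "tz": 0, "rx": 0, "ry": 0, "rz": 0}
    - {"tx": -1, "ty": 35, "tz": 0, "rx": 0, "ry": 0, "rz": 0}
    - {"tx": -1, "ty": 40, "tz": 0, "rx": 0, "ry": 0, "rz": 0}

```text
time_s: 20.7
position: [0.4712, 0.0704, 0.0347]
orientation: [0.0, 1.0, 0.011, 0.0]
ft_force: [1.6, -2.7, 0.8]
gripper_width: -0.0002
```

>>> drive_tool:
  moves:
    - {"tx": 0, "ty": 5, "tz": 0, "rx": 0, "ry": 0, "rz": 0}
    - {"tx": 0, "ty": 10, "tz": 0, "rx": 0, "ry": 0, "rz": 0}
    - {"tx": -0.5, "ty": 14, "tz": 0, "rx": 0, "ry": 0, "rz": 0}
    - {"tx": -0.5, "ty": 18, "tz": 0, "rx": 0, "ry": 0, "rz": 0}
    - {"tx": -0.5, "ty": 22, "tz": 0, "rx": 0, "ry": 0, "rz": 0}
    - {"tx": -1, "ty": 25, "tz": 0, "rx": 0, "ry": 0, "rz": 0}
    - {"tx": -1, "ty": 28, "tz": 0, "rx": 0, "ry": 0, "rz": 0}
    - {"tx": -1, "ty": 31, "tz": 0, "rx": 0, "ry": 0, "rz": 0}

```text
time_s: 21.5
position: [0.4701, 0.1012, 0.0346]
orientation: [0.0, 1.0, 0.011, -0.0]
ft_force: [1.0, -3.2, -0.1]
gripper_width: 0.0
```

Near home (expected at TCP y≈118); easing in slowly.

>>> drive_tool:
  moves:
    - {"tx": 0, "ty": 2, "tz": 0, "rx": 0, "ry": 0, "rz": 0}
    - {"tx": 0, "ty": 4, "tz": 0, "rx": 0, "ry": 0, "rz": 0}
    - {"tx": 0, "ty": 6, "tz": 0, "rx": 0, "ry": 0, "rz": 0}
    - {"tx": 0, "ty": 7.5, "tz": 0, "rx": 0, "ry": 0, "rz": 0}
    - {"tx": 0, "ty": 9, "tz": 0, "rx": 0, "ry": 0, "rz": 0}
    - {"tx": 0, "ty": 10, "tz": 0, "rx": 0, "ry": 0, "rz": 0}
    - {"tx": 0, "ty": 11, "tz": 0, "rx": 0, "ry": 0, "rz": 0}
    - {"tx": 0, "ty": 12, "tz": 0, "rx": 0, "ry": 0, "rz": 0}

```text
time_s: 22.3
position: [0.4701, 0.113, 0.0346]
orientation: [0.0, 1.0, 0.011, -0.0]
ft_force: [-0.5, -2.8, 1.0]
gripper_width: -0.0001
```

>>> drive_tool:
  moves:
    - {"tx": 0, "ty": 1, "tz": 0, "rx": 0, "ry": 0, "rz": 0}
    - {"tx": 0, "ty": 2, "tz": 0, "rx": 0, "ry": 0, "rz": 0}
    - {"tx": 0, "ty": 3, "tz": 0, "rx": 0, "ry": 0, "rz": 0}
    - {"tx": 0, "ty": 3.5, "tz": 0, "rx": 0, "ry": 0, "rz": 0}
    - {"tx": 0, "ty": 4, "tz": 0, "rx": 0, "ry": 0, "rz": 0}
    - {"tx": 0, "ty": 4.5, "tz": 0, "rx": 0, "ry": 0, "rz": 0}
    - {"tx": 0, "ty": 5, "tz": 0, "rx": 0, "ry": 0, "rz": 0}

```text
time_s: 23.0
position: [0.4701, 0.118, 0.0346]
orientation: [0.0, 1.0, 0.011, -0.0]
ft_force: [-2.0, -2.4, 0.7]
gripper_width: -0.0002
```

>>> drive_tool:
  moves:
    - {"tx": 0, "ty": 0.7, "tz": 0, "rx": 0, "ry": 0, "rz": 0}
    - {"tx": 0, "ty": 1.4, "tz": 0, "rx": 0, "ry": 0, "rz": 0}
    - {"tx": 0, "ty": 2, "tz": 0, "rx": 0, "ry": 0, "rz": 0}
    - {"tx": 0, "ty": 2.5, "tz": 0, "rx": 0, "ry": 0, "rz": 0}
    - {"tx": 0, "ty": 3, "tz": 0, "rx": 0, "ry": 0, "rz": 0}

```text
time_s: 23.5
position: [0.4701, 0.121, 0.0346]
orientation: [0.0, 1.0, 0.011, -0.0]
ft_force: [-2.0, -1.8, 0.4]
gripper_width: 0.0002
```

>>> drive_tool:
  moves:
    - {"tx": 0, "ty": 0.5, "tz": 0, "rx": 0, "ry": 0, "rz": 0}
    - {"tx": 0, "ty": 1, "tz": 0, "rx": 0, "ry": 0, "rz": 0}
    - {"tx": 0, "ty": 1.5, "tz": 0, "rx": 0, "ry": 0, "rz": 0}
    - {"tx": 0, "ty": 2, "tz": 0, "rx": 0, "ry": 0, "rz": 0}
    - {"tx": 0, "ty": 2.5, "tz": 0, "rx": 0, "ry": 0, "rz": 0}

```text
time_s: 24.0
position: [0.4702, 0.1235, 0.0346]
orientation: [0.0, 1.0, 0.011, -0.0]
ft_force: [-2.3, -3.2, 0.1]
gripper_width: -0.0001
```

>>> drive_tool:
  moves:
    - {"tx": 0, "ty": 0.5, "tz": 0, "rx": 0, "ry": 0, "rz": 0}
    - {"tx": 0, "ty": 1, "tz": 0, "rx": 0, "ry": 0, "rz": 0}
    - {"tx": 0, "ty": 1.5, "tz": 0, "rx": 0, "ry": 0, "rz": 0}
    - {"tx": 0, "ty": 2, "tz": 0, "rx": 0, "ry": 0, "rz": 0}
    - {"tx": 0, "ty": 2.5, "tz": 0, "rx": 0, "ry": 0, "rz": 0}

```text
time_s: 24.5
position: [0.4702, 0.1261, 0.0346]
orientation: [0.0, 1.0, 0.011, -0.0]
ft_force: [-2.7, -2.7, -0.3]
gripper_width: 0.0
```

>>> drive_tool:
  moves:
    - {"tx": 0, "ty": 0.5, "tz": 0, "rx": 0, "ry": 0, "rz": 0}
    - {"tx": 0, "ty": 1, "tz": 0, "rx": 0, "ry": 0, "rz": 0}
    - {"tx": 0, "ty": 1.5, "tz": 0, "rx": 0, "ry": 0, "rz": 0}
    - {"tx": 0, "ty": 2, "tz": 0, "rx": 0, "ry": 0, "rz": 0}
    - {"tx": 0, "ty": 2.5, "tz": 0, "rx": 0, "ry": 0, "rz": 0}
    - {"tx": 0, "ty": 3, "tz": 0, "rx": 0, "ry": 0, "rz": 0}

```text
time_s: 25.1
position: [0.47, 0.1262, 0.0346]
orientation: [0.003, 1.0, 0.01, -0.001]
ft_force: [-0.5, -15.3, 0.8]
gripper_width: -0.0004
```

```bash
python3 - <<'E'
from h import *
s=ctrl.observe(); print(s['position'],s['ft_force'])
b=grab_frame('scene');a=grab_frame('top')
im=np.zeros((600,800,3),np.uint8)
im[:,:400]=cv2.resize(a[185:275,190:250,::-1],(400,600),interpolation=cv2.INTER_NEAREST)
im[:,400:]=cv2.resize(b[205:325,300:380,::-1],(400,600),interpolation=cv2.INTER_NEAREST)
cv2.imwrite('pics/j7.png',im)
E
```

```text
[0.47001474 0.126222   0.03462963] [ -0.54508297 -15.34536203   0.80595187]
```

View pics/j7.png

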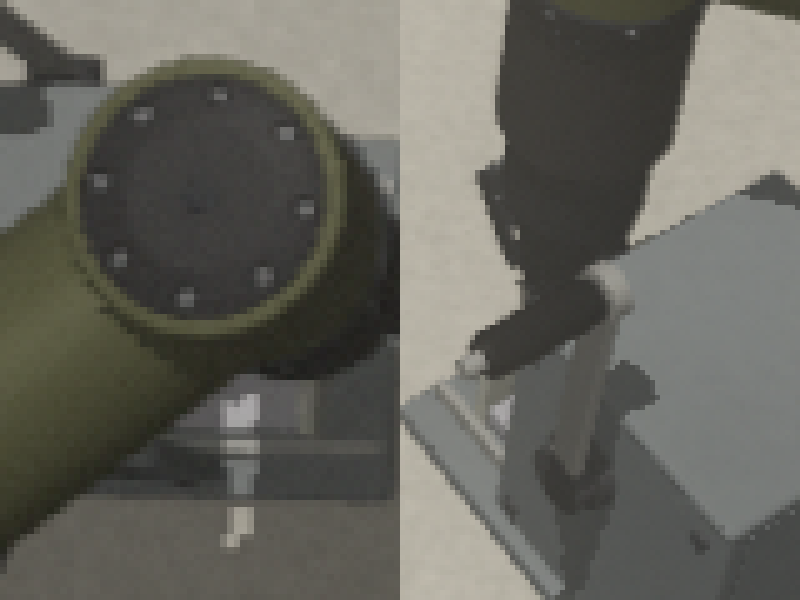

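The force jumped to 15 N while TCP stayed at y=126.2, so the drawer is on its stop. That matches the geometry (head front ≈190, less 48, less the finger thickness). Backing off and going above the grip.

>>> drive_tool:
  moves:
    - {"tx": 0, "ty": -8, "tz": 0, "rx": 0, "ry": 0, "rz": 0}
    - {"tx": 0, "ty": -30, "tz": 0, "rx": 0, "ry": 0, "rz": 0}
    - {"tx": 5, "ty": -50, "tz": 30, "rx": 0, "ry": 0, "rz": 0}
    - {"tx": 15, "ty": -50, "tz": 75, "rx": 0, "ry": 0, "rz": 0}
    - {"tx": 25, "ty": -50, "tz": 120, "rx": 0, "ry": 0, "rz": 0}
    - {"tx": 35, "ty": -50, "tz": 165, "rx": 0, "ry": 0, "rz": 0}
    - {"tx": 45, "ty": -50, "tz": 210, "rx": 0, "ry": 0, "rz": 0}
    - {"tx": 55, "ty": -50, "tz": 255, "rx": 0, "ry": 0, "rz": 0}
  fingers: 1

```text
time_s: 26.0
position: [0.526, 0.0795, 0.2922]
orientation: [-0.001, 1.0, 0.011, 0.001]
ft_force: [0.5, -0.1, -0.0]
gripper_width: 0.0852
```

>>> drive_tool:
  moves:
    - {"tx": 5, "ty": 10, "tz": 35, "rx": 0, "ry": 0, "rz": 0}
    - {"tx": 15, "ty": 40, "tz": 50, "rx": 0, "ry": 0, "rz": 0}
    - {"tx": 30, "ty": 75, "tz": 50, "rx": 0, "ry": 0, "rz": 0}
    - {"tx": 45, "ty": 110, "tz": 50, "rx": 0, "ry": 0, "rz": 0}
    - {"tx": 60, "ty": 145, "tz": 50, "rx": 0, "ry": 0, "rz": 0}
    - {"tx": 77, "ty": 177, "tz": 50, "rx": 0, "ry": 0, "rz": 0}
    - {"tx": 77, "ty": 177, "tz": 50, "rx": 0, "ry": 0, "rz": 0}
    - {"tx": 77, "ty": 177, "tz": 50, "rx": 0, "ry": 0, "rz": 0}

```text
time_s: 26.8
position: [0.6027, 0.2573, 0.3386]
orientation: [0.0, 1.0, 0.011, -0.0]
ft_force: [-0.3, -0.6, 0.1]
gripper_width: 0.0856
```

```bash
python3 - <<'E'
from h import *
s=ctrl.observe(); print(s['position'],s['orientation'],s['ft_force'],s['joint_positions'].round(2))
b=grab_frame('scene'); np.save('pics/s8.npy',b)
g=b.astype(int)
# dark low-sat sleeve check by last-known location
print(proj('scene',[[.572,.255,.285],[.632,.255,.285],[.602,.255,.2961]]).round(1))
S0=np.load('pics/scene0.npy').astype(int); print('grip diff',abs(g-S0)[250:285,315:345].mean())
E
```

```text
[0.60271155 0.2573241  0.33860813] [ 1.87015712e-04  9.99937442e-01  1.11825141e-02 -1.69321021e-04] [-0.30651166 -0.63334231  0.08173877] [ 0.71  0.23  0.5   0.   -1.83  0.89]
[[338.6 264. ]
 [315.7 276.4]
 [327.8 266.9]]
grip diff 47.13079365079365
```

>>> drive_tool:
  moves:
    - {"tx": 0, "ty": -2, "tz": -15, "rx": 0, "ry": 0, "rz": 0}
    - {"tx": 0, "ty": -2, "tz": -35, "rx": 0, "ry": 0, "rz": 0}
    - {"tx": 0, "ty": -2, "tz": -52, "rx": 0, "ry": 0, "rz": 0}
    - {"tx": 0, "ty": -2, "tz": -64, "rx": 0, "ry": 0, "rz": 0}
    - {"tx": 0, "ty": -2, "tz": -70, "rx": 0, "ry": 0, "rz": 0}
    - {"tx": 0, "ty": -2, "tz": -72.5, "rx": 0, "ry": 0, "rz": 0}
    - {"tx": 0, "ty": -2, "tz": -72.5, "rx": 0, "ry": 0, "rz": 0}
    - {"tx": 0, "ty": -2, "tz": -72.5, "rx": 0, "ry": 0, "rz": 0}

```text
time_s: 27.65
position: [0.6025, 0.254, 0.2682]
orientation: [-0.0, 1.0, 0.011, 0.001]
ft_force: [0.5, -0.1, -0.2]
gripper_width: 0.0854
```

>>> drive_tool:
  moves:
    - {"tx": 0, "ty": 0, "tz": 0, "rx": 0, "ry": 0, "rz": 0}
    - {"tx": 0, "ty": 0, "tz": 0, "rx": 0, "ry": 0, "rz": 0}
    - {"tx": 0, "ty": 0, "tz": 0, "rx": 0, "ry": 0, "rz": 0}
    - {"tx": 0, "ty": 0, "tz": 0, "rx": 0, "ry": 0, "rz": 0}
    - {"tx": 0, "ty": 0, "tz": 0, "rx": 0, "ry": 0, "rz": 0}
    - {"tx": 0, "ty": 0, "tz": 0, "rx": 0, "ry": 0, "rz": 0}
    - {"tx": 0, "ty": 0, "tz": 0, "rx": 0, "ry": 0, "rz": 0}
    - {"tx": 0, "ty": 0, "tz": 0, "rx": 0, "ry": 0, "rz": 0}
  fingers: 0
  newtons: 60

```text
time_s: 28.45
position: [0.5865, 0.2516, 0.2684]
orientation: [0.005, 1.0, 0.014, -0.017]
ft_force: [-96.1, -8.6, 22.7]
gripper_width: 0.0192
```

Unexpected: a −96 N side force built up while closing. Releasing at once, then examining.

>>> drive_tool:
  moves:
    - {"tx": 0, "ty": 0, "tz": 0, "rx": 0, "ry": 0, "rz": 0}
    - {"tx": 0, "ty": 0, "tz": 0, "rx": 0, "ry": 0, "rz": 0}
    - {"tx": 0, "ty": 0, "tz": 0, "rx": 0, "ry": 0, "rz": 0}
  fingers: 1
  newtons: 20

```text
time_s: 28.75
position: [0.6024, 0.2544, 0.2672]
orientation: [-0.0, 1.0, 0.011, 0.0]
ft_force: [-0.0, -0.1, -0.1]
gripper_width: 0.0625
```

```bash
python3 - <<'E'
from h import *
s=ctrl.observe(); print(s['position'],s['orientation'],s['ft_force'],s['wrist_torque'],s['gripper_width'])
b=grab_frame('scene');a=grab_frame('top'); np.save('pics/s9.npy',b);np.save('pics/t9.npy',a)
im=np.zeros((600,800,3),np.uint8)
im[:,:400]=cv2.resize(a[130:250,150:230,::-1],(400,600),interpolation=cv2.INTER_NEAREST)
im[:,400:]=cv2.resize(b[210:330,285:365,::-1],(400,600),interpolation=cv2.INTER_NEAREST)
cv2.imwrite('pics/j8.png',im)
E
```

```text
[0.60241904 0.25443158 0.26717203] [-3.10673104e-04  9.99941906e-01  1.07677015e-02  3.81430200e-04] [-0.00770184 -0.14237062 -0.08469394] [-0.02200115 -0.02471275  0.0353337 ] 0.06251095343998767
```

View pics/j8.png

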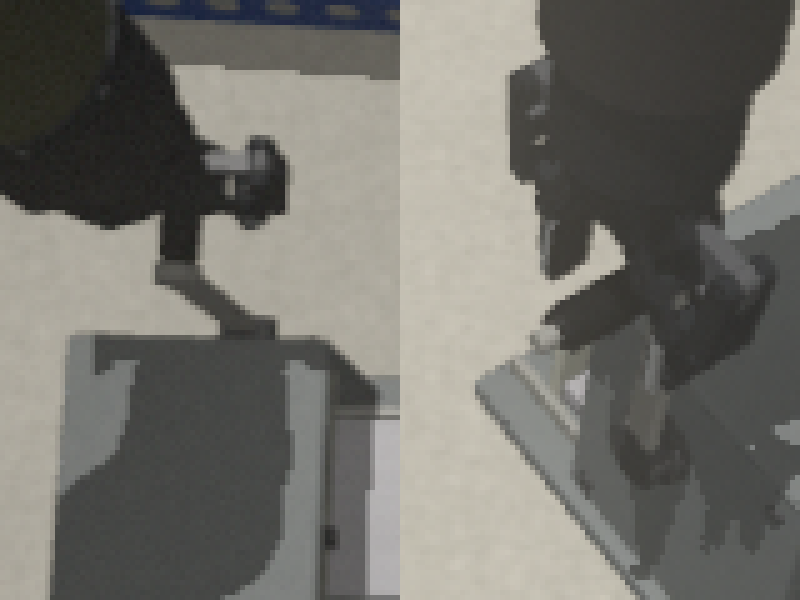

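The lever is unharmed, the arm sprang back to its place and the fingers straddle the sleeve correctly. Regripping at 20 N and watching in small steps.

>>> drive_tool:
  moves:
    - {"tx": 0, "ty": 0, "tz": 0, "rx": 0, "ry": 0, "rz": 0}
    - {"tx": 0, "ty": 0, "tz": 0, "rx": 0, "ry": 0, "rz": 0}
    - {"tx": 0, "ty": 0, "tz": 0, "rx": 0, "ry": 0, "rz": 0}
  fingers: 0
  newtons: 20

```text
time_s: 29.15
position: [0.6024, 0.2539, 0.267]
orientation: [0.0, 1.0, 0.01, -0.0]
ft_force: [-0.8, 0.3, 0.8]
gripper_width: 0.037
```

>>> drive_tool:
  moves:
    - {"tx": 0, "ty": 0, "tz": 0, "rx": 0, "ry": 0, "rz": 0}

```text
time_s: 29.25
position: [0.6023, 0.2537, 0.2671]
orientation: [0.0, 1.0, 0.01, -0.0]
ft_force: [-1.9, -7.9, 2.2]
gripper_width: 0.0211
```

>>> drive_tool:
  moves:
    - {"tx": 0, "ty": 0, "tz": 0, "rx": 0, "ry": 0, "rz": 0}

```text
time_s: 29.35
position: [0.6008, 0.2528, 0.2669]
orientation: [0.001, 1.0, 0.01, -0.002]
ft_force: [-23.7, -4.3, 0.6]
gripper_width: 0.0211
```

>>> drive_tool:
  moves:
    - {"tx": 0, "ty": 0, "tz": 0, "rx": 0, "ry": 0, "rz": 0}

```text
time_s: 29.45
position: [0.5952, 0.2518, 0.2644]
orientation: [0.004, 1.0, 0.011, -0.01]
ft_force: [-48.0, -10.1, -8.4]
gripper_width: 0.0209
```

```bash
python3 - <<'E'
from h import *
s=ctrl.observe(); print(s['time_s'],s['position'],s['orientation'],s['ft_force'],s['wrist_torque'],s['gripper_width'])
E
```

```text
29.45 [0.5951904  0.251761   0.26444651] [ 0.00407739  0.99987944  0.01148182 -0.00962564] [-48.00092623 -10.06923512  -8.40739602] [-4.65634141 15.91439963 -0.42457937] 0.020932698830594936
```

```bash
python3 - <<'E'
from h import *
b=grab_frame('scene'); np.save('pics/s10.npy',b)
s=ctrl.observe(); print(s['time_s'],s['position'],s['ft_force'],s['wrist_torque'],s['gripper_width'],s['joint_velocities'].round(3))
B=np.load('pics/s9.npy'); S0=np.load('pics/scene0.npy')
g=lambda f:cv2.cvtColor(f,cv2.COLOR_RGB2GRAY)
t=g(S0)[270:282,309:321]
for n,f in(('s0',S0),('open',B),('grip',b)):
    r=cv2.matchTemplate(g(f)[260:295,300:335],t,cv2.TM_CCOEFF_NORMED); _,v,_,l=cv2.minMaxLoc(r); print(n,v,np.array(l)+[300,260])
for n,f in(('open',B),('grip',b)): print(n); print(g(f)[266:288:2,306:346:2])
E
```

```text
29.5 [0.59164835 0.2517869  0.26279708] [-69.58447334  -6.58381458   1.05604349] [-1.6039864  22.64266938 -0.3447199 ] 0.020872363156916676 [ 0.044 -0.019  0.033 -0.523  0.188 -0.161]
s0 0.9999994039535522 [309 270]
open 0.6636399626731873 [308 270]
grip 0.6835243701934814 [309 270]
open
[[189 188 186 189 186 189 190 185 177  59  55  53  55  62  59  60  61  58
   53  53]
 [188 191 190 193 193 191 189 114  61  61  61  56  53  58  58  59  60  62
   65  65]
 [189 189 189 191 192 117  63  62  63  62  60  56  55  53  54  60  60  89
   77  51]
 [189 187 188 191 119  65  65  63  62  59  59  58  54  52  61  54  59  57
   63  54]
 [190 187 188 184  76  74  67  62  61  59  59  55  55  86  81  55  58  61
   63  54]
 [191 188 187 157 166 154  65  61  58  57  57  71  79  78  86  59  56  57
   57  55]
 [191 190 182 123 147 119  60  59  62  80  79  80  79  78  81  71  54  53
   54  53]
 [191 180 152 119 116 140 116 100 109  80  80  80  78  78  83 106  53  55
   54  54]
 [145 164 151 137 136 138 115 113 100  81  80  80  77  77  99  98  51  52
   53  55]
 [135 122 164 151 137 136 113 114 149  81  81 
[... 365 characters left out ...]
  62  57
   53  52]
 [188 186 188 190 118  64  64  64  62  61  58  57 109  56  56  55  56  53
   54  53]
 [188 187 188 186  72  75  69  62  61  58  57  57 110  79  53  55  59  53
   53  53]
 [190 188 186 158 164 154  65  61  58  56  56  69 109  69  53  53  52  53
   67  81]
 [192 190 182 123 149 123  61  58  62  78  79  72 105  64  61  55  73  92
   81  81]
 [191 179 151 120 118 135  84  87 110  97  94  82 102  71  58  89  89  90
   80  80]
 [145 163 150 136 134 138 115 113 102  97  93  79  78  77  88  88  93  88
   80  80]
 [135 121 163 150 136 135 113 114 149  98  94  78  78  83  88  87  94  83
   82  79]
 [140 137 121 164 137 135 153 176 114  97  97  79  78  89  89  88  92  75
   79  81]]
```

>>> drive_tool:
  moves:
    - {"tx": 0, "ty": 0, "tz": 0, "rx": 0, "ry": 0, "rz": 0}
    - {"tx": 0, "ty": -2, "tz": 0, "rx": 0, "ry": 0, "rz": 0.03}
    - {"tx": 0, "ty": -2, "tz": 0, "rx": 0, "ry": 0, "rz": 0.05}
    - {"tx": 0, "ty": -2, "tz": 0, "rx": 0, "ry": 0, "rz": 0.05}
    - {"tx": 0, "ty": -2, "tz": 0, "rx": 0, "ry": 0, "rz": 0.05}
  fingers: 0.6

```text
time_s: 30.0
position: [0.6023, 0.2521, 0.2672]
orientation: [-0.0, 0.999, 0.035, 0.0]
ft_force: [0.8, 0.3, -0.2]
gripper_width: 0.0512
```

>>> drive_tool:
  moves:
    - {"tx": 0, "ty": 0, "tz": 0, "rx": 0, "ry": 0, "rz": 0}
    - {"tx": 0, "ty": 0, "tz": 0, "rx": 0, "ry": 0, "rz": 0}
    - {"tx": 0, "ty": 0, "tz": 0, "rx": 0, "ry": 0, "rz": 0}
    - {"tx": 0, "ty": 0, "tz": 0, "rx": 0, "ry": 0, "rz": 0}
  fingers: 0

```text
time_s: 30.4
position: [0.5943, 0.2518, 0.2643]
orientation: [0.002, 0.999, 0.037, -0.01]
ft_force: [-57.4, 0.2, -5.9]
gripper_width: 0.0212
```

>>> drive_tool:
  moves:
    - {"tx": 0, "ty": 0, "tz": 0, "rx": 0, "ry": 0, "rz": 0}

```text
time_s: 30.5
position: [0.5884, 0.2513, 0.2606]
orientation: [0.005, 0.999, 0.038, -0.019]
ft_force: [-72.7, -4.5, -5.0]
gripper_width: 0.0213
```

```bash
python3 - <<'E'
from h import *
s=ctrl.observe(); print(s['time_s'],s['position'],s['orientation'],s['ft_force'],s['wrist_torque'],s['gripper_width'],s['joint_velocities'].round(3))
E
```

```text
30.5 [0.58839109 0.25128732 0.26064365] [ 0.00459332  0.99907802  0.03843196 -0.01857398] [-72.68811349  -4.48724539  -5.04122006] [-1.52735435 23.92037355 -0.97365348] 0.021287750269831006 [ 0.024 -0.004  0.02  -0.364  0.17  -0.017]
```

The drift is along the sleeve and doesn't depend on yaw or grip force, so a vertical pinch won't do. New plan: tilt the tool 45°, so the upper finger bears on the sleeve in the swing direction through the whole arc. Then I cage the sleeve with a set opening instead of squeezing hard.

>>> drive_tool:
  moves:
    - {"tx": 0, "ty": 0, "tz": 0, "rx": 0, "ry": 0, "rz": 0}
    - {"tx": 0, "ty": 0, "tz": 0, "rx": 0, "ry": 0, "rz": -0.03}
    - {"tx": 0, "ty": 0, "tz": 0, "rx": 0, "ry": 0, "rz": -0.05}
    - {"tx": 0, "ty": 0, "tz": 0, "rx": 0, "ry": 0, "rz": -0.05}
    - {"tx": 0, "ty": 0, "tz": 0, "rx": 0, "ry": 0, "rz": -0.05}
  fingers: 1

```text
time_s: 31.0
position: [0.6026, 0.2518, 0.2674]
orientation: [-0.0, 1.0, 0.01, 0.0]
ft_force: [0.4, 0.8, -0.2]
gripper_width: 0.0854
```

>>> drive_tool:
  moves:
    - {"tx": 0, "ty": 1.9, "tz": 0.1, "rx": 0.1, "ry": 0, "rz": 0}
    - {"tx": 0, "ty": 3.8, "tz": 0.4, "rx": 0.2, "ry": 0, "rz": 0}
    - {"tx": 0, "ty": 5.6, "tz": 0.8, "rx": 0.3, "ry": 0, "rz": 0}
    - {"tx": 0, "ty": 7.4, "tz": 1.5, "rx": 0.4, "ry": 0, "rz": 0}
    - {"tx": 0, "ty": 9.1, "tz": 2.3, "rx": 0.5, "ry": 0, "rz": 0}
    - {"tx": 0, "ty": 10.7, "tz": 3.3, "rx": 0.6, "ry": 0, "rz": 0}
    - {"tx": 0, "ty": 12.2, "tz": 4.5, "rx": 0.7, "ry": 0, "rz": 0}
    - {"tx": 0, "ty": 13.4, "tz": 5.6, "rx": 0.785, "ry": 0, "rz": 0}

```text
time_s: 31.8
position: [0.6027, 0.2648, 0.2736]
orientation: [-0.384, 0.923, 0.01, 0.005]
ft_force: [0.5, 0.2, 0.1]
gripper_width: 0.085
```

>>> drive_tool:
  moves:
    - {"tx": 0, "ty": 0, "tz": 0, "rx": 0, "ry": 0, "rz": 0}
    - {"tx": 0, "ty": 0, "tz": 0, "rx": 0, "ry": 0, "rz": 0}
    - {"tx": 0, "ty": 0, "tz": 0, "rx": 0, "ry": 0, "rz": 0}

```text
time_s: 32.1
position: [0.6023, 0.2656, 0.2733]
orientation: [-0.382, 0.924, 0.01, 0.004]
ft_force: [-0.2, 0.7, -0.4]
gripper_width: 0.0853
```

```bash
python3 - <<'E'
from h import *
from scipy.spatial.transform import Rotation as Ro
s=ctrl.observe(); q=s['orientation']; R=Ro.from_quat([q[1],q[2],q[3],q[0]]).as_matrix()
print(s['time_s'],s['position'],'z',R[:,2].round(3),'y',R[:,1].round(3),'grasp',(s['position']-.019*R[:,2]).round(4),s['ft_force'],s['joint_positions'].round(2),s['gripper_width'])
E
```

```text
32.1 [0.60234348 0.26562434 0.27332727] z [ 0.     0.706 -0.708] y [ 0.022 -0.708 -0.706] grasp [0.6023 0.2522 0.2868] [-0.19673349  0.66966972 -0.3516951 ] [ 0.28  0.05  0.22 -0.75 -1.51  1.27] 0.08526509310614475
```

>>> drive_tool:
  moves:
    - {"tx": 0, "ty": 0, "tz": -1, "rx": 0, "ry": 0, "rz": 0}
    - {"tx": 0, "ty": 0, "tz": -1, "rx": 0, "ry": 0, "rz": 0}
    - {"tx": 0, "ty": 0, "tz": -1, "rx": 0, "ry": 0, "rz": 0}
    - {"tx": 0, "ty": 0, "tz": -1, "rx": 0, "ry": 0, "rz": 0}
    - {"tx": 0, "ty": 0, "tz": -1, "rx": 0, "ry": 0, "rz": 0}
    - {"tx": 0, "ty": 0, "tz": -1, "rx": 0, "ry": 0, "rz": 0}
  fingers: 0.29
  newtons: 20

```text
time_s: 32.7
position: [0.6022, 0.2654, 0.2718]
orientation: [-0.382, 0.924, 0.01, 0.004]
ft_force: [-0.9, 0.2, -0.5]
gripper_width: 0.025
```

>>> drive_tool:
  moves:
    - {"tx": 0, "ty": -4, "tz": 0, "rx": 0, "ry": 0, "rz": 0}
    - {"tx": 0, "ty": -8, "tz": 0, "rx": 0, "ry": 0, "rz": 0}
    - {"tx": 0, "ty": -12, "tz": -0.5, "rx": 0, "ry": 0, "rz": 0}
    - {"tx": 0, "ty": -12, "tz": -0.5, "rx": 0, "ry": 0, "rz": 0}

```text
time_s: 33.1
position: [0.6023, 0.2529, 0.2714]
orientation: [-0.382, 0.924, 0.01, 0.004]
ft_force: [-1.5, 1.4, 1.8]
gripper_width: 0.0247
```

The cage works: the lever is following at about 2 N with no sideways drift. Swinging along the arc.

>>> drive_tool:
  moves:
    - {"tx": 0.2, "ty": -11.2, "tz": -1, "rx": 0, "ry": 0, "rz": 0}
    - {"tx": 0.4, "ty": -21.6, "tz": -2.8, "rx": 0, "ry": 0, "rz": 0}
    - {"tx": 0.6, "ty": -31.8, "tz": -5.2, "rx": 0, "ry": 0, "rz": 0}
    - {"tx": 0.8, "ty": -41.8, "tz": -8.4, "rx": 0, "ry": 0, "rz": 0}
    - {"tx": 1, "ty": -51.5, "tz": -12.2, "rx": 0, "ry": 0, "rz": 0}
    - {"tx": 1.2, "ty": -61, "tz": -16.7, "rx": 0, "ry": 0, "rz": 0}
    - {"tx": 1.4, "ty": -70.2, "tz": -21.9, "rx": 0, "ry": 0, "rz": 0}
    - {"tx": 1.6, "ty": -78.9, "tz": -27.7, "rx": 0, "ry": 0, "rz": 0}

```text
time_s: 33.9
position: [0.6038, 0.1736, 0.2429]
orientation: [-0.382, 0.924, 0.01, 0.004]
ft_force: [-2.6, 2.1, 3.7]
gripper_width: 0.0247
```

```bash
cat > st.py <<'E'
from h import *
from scipy.spatial.transform import Rotation as Ro
s=ctrl.observe(); q=s['orientation']; R=Ro.from_quat([q[1],q[2],q[3],q[0]]).as_matrix()
g=s['position']-.019*R[:,2]-.5*max(s['gripper_width']-.0211,0)*R[:,1]
print(s['time_s'],'TCP',s['position'].round(4),'sleeve',g.round(4),'alpha by y',np.arcsin((.249-g[1])/.15).round(3),'by z',np.arccos(np.clip((g[2]-.135)/.15,-1,1)).round(3),'F',s['ft_force'].round(1),s['gripper_width'].round(4),s['joint_positions'].round(2))
E
python3 st.py
```

```text
Traceback (most recent call last):
  File "st.py", line 5, in <module>
    print(s['time_s'],'TCP',s['position'].round(4),'sleeve',g.round(4),'alpha by y',np.arcsin((.249-g[1])/.15).round(3),'by z',np.arccos(np.clip((g[2]-.135)/.15,-1,1)).round(3),'F',s['ft_force'].round(1),s['gripper_width'].round(4),s['joint_positions'].round(2))
                                                                                                                                                                                                            ^^^^^^^^^^^^^^^^^^^^^^^^
AttributeError: 'float' object has no attribute 'round'
```

>>> drive_tool:
  moves:
    - {"tx": 0.2, "ty": -8.3, "tz": -6.4, "rx": 0, "ry": 0, "rz": 0}
    - {"tx": 0.4, "ty": -16.2, "tz": -13.4, "rx": 0, "ry": 0, "rz": 0}
    - {"tx": 0.5, "ty": -23.5, "tz": -20.9, "rx": 0, "ry": 0, "rz": 0}
    - {"tx": 0.6, "ty": -30.3, "tz": -28.8, "rx": 0, "ry": 0, "rz": 0}
    - {"tx": 0.7, "ty": -36.6, "tz": -37.3, "rx": 0, "ry": 0, "rz": 0}
    - {"tx": 0.8, "ty": -42.2, "tz": -46.2, "rx": 0, "ry": 0, "rz": 0}
    - {"tx": 0.9, "ty": -47.2, "tz": -55.4, "rx": 0, "ry": 0, "rz": 0}
    - {"tx": 1, "ty": -51.5, "tz": -65, "rx": 0, "ry": 0, "rz": 0}

```text
time_s: 34.7
position: [0.6047, 0.1227, 0.1778]
orientation: [-0.382, 0.924, 0.01, 0.004]
ft_force: [-3.7, 3.0, 4.1]
gripper_width: 0.0246
```

```bash
sed -i "s/s\['gripper_width'\].round(4)/s['gripper_width']/" st.py; python3 st.py
```

```text
34.7 TCP [0.6047 0.1227 0.1778] sleeve [0.6047 0.1105 0.1925] alpha by y 1.176 by z 1.178 F [-3.7  3.   4.1] 0.02456151262298102 [ 0.03  0.12  0.14 -0.78 -1.57  1.56]
```

>>> drive_tool:
  moves:
    - {"tx": 0, "ty": -3.2, "tz": -8.4, "rx": 0, "ry": 0, "rz": 0}
    - {"tx": 0.1, "ty": -5.9, "tz": -17, "rx": 0, "ry": 0, "rz": 0}
    - {"tx": 0.1, "ty": -8, "tz": -25.8, "rx": 0, "ry": 0, "rz": 0}
    - {"tx": 0.1, "ty": -9.6, "tz": -34.6, "rx": 0, "ry": 0, "rz": 0}
    - {"tx": 0.2, "ty": -10.5, "tz": -42, "rx": 0, "ry": 0, "rz": 0}
    - {"tx": 0.2, "ty": -11, "tz": -48, "rx": 0, "ry": 0, "rz": 0}
    - {"tx": 0.2, "ty": -11.3, "tz": -53.3, "rx": 0, "ry": 0, "rz": 0}
    - {"tx": 0.2, "ty": -11.3, "tz": -57, "rx": 0, "ry": 0, "rz": 0}

```text
time_s: 35.5
position: [0.6049, 0.1118, 0.1211]
orientation: [-0.382, 0.924, 0.01, 0.004]
ft_force: [-4.7, 3.0, 4.7]
gripper_width: 0.0247
```

>>> drive_tool:
  moves:
    - {"tx": 0, "ty": 0, "tz": 0, "rx": 0, "ry": 0, "rz": 0}
    - {"tx": 0, "ty": 0, "tz": 0, "rx": 0, "ry": 0, "rz": 0}

```text
time_s: 35.7
position: [0.6049, 0.1119, 0.1215]
orientation: [-0.383, 0.924, 0.01, 0.004]
ft_force: [-4.7, 3.5, 4.0]
gripper_width: 0.025
```

```bash
python3 st.py
```

```text
35.7 TCP [0.6049 0.1119 0.1215] sleeve [0.6048 0.0999 0.1363] alpha by y 1.463 by z 1.562 F [-4.7  3.5  4. ] 0.024968775410309497 [ 0.01  0.16  0.09 -0.79 -1.51  1.64]
```

>>> drive_tool:
  moves:
    - {"tx": 0, "ty": 0, "tz": -0.7, "rx": 0, "ry": 0, "rz": 0}
    - {"tx": 0, "ty": 0, "tz": -1.2, "rx": 0, "ry": 0, "rz": 0}
    - {"tx": 0, "ty": 0, "tz": -1.2, "rx": 0, "ry": 0, "rz": 0}
  fingers: 0.255

```text
time_s: 36.0
position: [0.6048, 0.1124, 0.1206]
orientation: [-0.383, 0.924, 0.01, 0.004]
ft_force: [-4.6, 5.1, 4.5]
gripper_width: 0.0215
```

>>> drive_tool:
  moves:
    - {"tx": 0, "ty": 0, "tz": 0, "rx": 0, "ry": 0, "rz": 0}
  fingers: 0.246

```text
time_s: 36.1
position: [0.6048, 0.1123, 0.1207]
orientation: [-0.383, 0.924, 0.01, 0.004]
ft_force: [-5.0, 4.1, 3.9]
gripper_width: 0.0214
```

>>> drive_tool:
  moves:
    - {"tx": 0, "ty": 0, "tz": 0, "rx": 0, "ry": 0, "rz": 0}
    - {"tx": 0, "ty": 0, "tz": 0, "rx": 0, "ry": 0, "rz": 0}

```text
time_s: 36.3
position: [0.6048, 0.1123, 0.1207]
orientation: [-0.383, 0.924, 0.01, 0.004]
ft_force: [-5.0, 4.1, 4.4]
gripper_width: 0.0215
```

```bash
python3 st.py
```

```text
36.3 TCP [0.6048 0.1123 0.1207] sleeve [0.6048 0.099  0.1342] alpha by y 1.549 by z 1.576 F [-5.   4.1  4.4] 0.021495676903121933 [ 0.01  0.16  0.08 -0.79 -1.51  1.64]
```

>>> drive_tool:
  moves:
    - {"tx": 0, "ty": 0, "tz": 0, "rx": 0, "ry": 0, "rz": 0}
    - {"tx": 0, "ty": 0, "tz": 0, "rx": 0, "ry": 0, "rz": 0}
  fingers: 0.238

```text
time_s: 36.5
position: [0.6048, 0.1123, 0.1206]
orientation: [-0.383, 0.924, 0.01, 0.004]
ft_force: [-5.3, 3.9, 4.3]
gripper_width: 0.0215
```

>>> drive_tool:
  moves:
    - {"tx": 0, "ty": 0, "tz": 0, "rx": 0, "ry": 0, "rz": 0}
    - {"tx": 0, "ty": 0, "tz": 0, "rx": 0, "ry": 0, "rz": 0}
    - {"tx": 0, "ty": 0, "tz": 0, "rx": 0, "ry": 0, "rz": 0}

```text
time_s: 36.8
position: [0.6048, 0.1123, 0.1206]
orientation: [-0.383, 0.924, 0.01, 0.004]
ft_force: [-4.4, 4.9, 4.5]
gripper_width: 0.0215
```

```bash
python3 st.py
```

```text
36.8 TCP [0.6048 0.1123 0.1206] sleeve [0.6048 0.099  0.1342] alpha by y 1.563 by z 1.576 F [-4.4  4.9  4.5] 0.021492072392441445 [ 0.01  0.16  0.08 -0.79 -1.51  1.64]
```

The fingers now rest on the sleeve from both sides and are stable. Sleeve z ≈134 mm gives a lever angle of about 1.60. I'll check that the bystanders haven't moved, then hand in.

```bash
python3 - <<'E'
from h import *
T=grab_frame('top');S=grab_frame('scene');T0=np.load('pics/top0.npy');S0=np.load('pics/scene0.npy')
g=lambda f:cv2.cvtColor(f,cv2.COLOR_RGB2GRAY)
def chk(nm,f0,f,x,y,r=9):
    t=g(f0)[y-r:y+r+1,x-r:x+r+1]; m=cv2.matchTemplate(g(f)[y-r-6:y+r+7,x-r-6:x+r+7],t,cv2.TM_CCOEFF_NORMED); _,v,_,l=cv2.minMaxLoc(m); print(nm,round(v,3),np.array(l)-6)
for nm,x,y in(('botA',272,138),('botB',308,138),('botC',144,289),('jar',330,169),('strips',378,287),('spat',430,225),('carton',361,153)): chk('top '+nm,T0,T,x,y)
for nm,x,y in(('botA',199,265),('botB',219,295),('botC',457,315),('jar',218,240),('strips',291,175),('spat',222,167),('carton',187,226)): chk('sc '+nm,S0,S,x,y)
s=ctrl.observe(); print(s['time_s'],s['position'],s['ft_force'],s['gripper_width'])
job.sign_off()
E
```

```text
top botA 0.624 [6 2]
top botB 0.711 [ 0 -4]
top botC 0.998 [0 0]
top jar 0.656 [0 1]
top strips 0.995 [0 0]
top spat 1.0 [0 0]
top carton 0.395 [-5 -6]
sc botA 0.999 [0 0]
sc botB 0.999 [0 0]
sc botC 0.999 [0 0]
sc jar 1.0 [0 0]
sc strips 0.999 [0 0]
sc spat 0.799 [-6  3]
sc carton 0.999 [0 0]
36.9 [0.60479493 0.11231477 0.1206562 ] [-4.82750205  4.48550205  4.60146416] 0.021115377026183282
the job is handed in; nothing more can be done
```

The job was handed in at 36.9 s with the gripper holding the lever level. One thing went wrong on the way: a side force on the gripper reached about 96 N.

**Jig and plate:** The jig sits on the mat within about 1.5 mm and at about 1.2° yaw. The plate lies on it with centres about 0.1 mm apart in the scene camera. I set both down on light contact and released them before touching the drawer.

**Drawer:** I eased it in at 50 mm/s or less, slowing to about 5 mm/s. It stopped hard at TCP y = 126.2 mm with the push rising to 15 N, which matches the expected home position. I could not see the closed pile afterwards.

**Side force:** My first two ways of pinching the lever grip, with the tool pointing straight down, pulled the gripper sideways along the sleeve. The worst reading was about 96 N, below the 120 N wrist limit. I released straight away each time and the lever was unharmed, but I never found the cause.

**Lever:** I tilted the tool 45°, closed the fingers loosely around the sleeve and swung the lever down with about 8 N or less. Then I closed them lightly onto it.

**Last checks:**
- **Lever angle:** It works out at about 1.60 rad. The sleeve is 134 mm up, against 135 mm nominal.
- **Grip:** The pose stayed steady with about 8 N on the gripper.
- **Bystanders:** All matched their starting pictures in at least one camera. The failed matches (bottles A and B, jar and carton from the top; spatula in the scene view) are probably the arm or its shadow in the way, though I didn't look at those pictures.

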